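Brew a capsule: load, clamp, pull the brew knob, push it back

TASK

Brew the green capsule into the waiting cup: take it from the tray, set it foil side up in the brewer's cradle and swing the clamp all the way down so that it drives the capsule fully home. Then pull the brew knob out until it clicks, let it run for at least two seconds, and push the knob fully back in. Keep the green capsule upright, leave the clamp shut, and leave the other capsules, the cup under the spout and the things round about where they are.

Things in the scene. Friction and masses are not known exactly. Their poses are not given: they have to be found in the camera images.
- brewer: Low cream capsule coffee brewer, 170 deep (x), 148 wide (y), 185 mm high, fixed on the worktop right of the robot; origin on the worktop under its middle, front to its -x, y to its left. Left half: cradle on the brew head, clamp hinged behind it, cup under the spout. Right half (y -76 to -14 mm): sloped black panel with the brew knob, water tank behind it, 165 mm high.
- cradle (a point): Cradle centre at the height of the capsule's underside when fully home (100 mm over the worktop); axes as the brewer's. A well 67 long (x, the capsule's long side), 31 mm wide, 118 high at the sides. A sprung floor (3 N, 5 N when down) carries the capsule 8 mm proud until the clamp presses it. The collar is free at its long sides, 25 mm and more for each finger, down to 118 mm height.
- clamp (a joint): Angle of the clamp, rad: 0 = shut (arm level, pad pressing the capsule home), about 1.6 = upright open. The clamp is a steel arm on a stiff hinge (0.6 N m friction) that stays where it is left; the pad under it stands 52 to 96 mm from the hinge.
- clamp_hinge (a point): Middle of the clamp's hinge axis, 172 mm above the worktop, 74 mm behind the cradle centre; the axis runs along the brewer's y. The glass display case, 425 mm high, rises 70 to 130 mm behind it: lean the wrist towards the robot when working at the open handle.
- clamp_handle (a point): Centre of the black handle at the clamp's free end, 130 mm from the hinge; 44 mm long (along the arm, x), 24 mm wide (y, along the hinge axis; pinch it this way, it turns in the grip), 16 mm thick. Open, it points up, up to 324 mm high; shut, it points to the brewer's front at 172 mm height, where about 10 N on it from above drives the capsule home. Axes turn with the clamp.
- brew_knob (a joint): Travel of the push-pull brew knob, m: 0 = pushed in (off), 0.014 = pulled out (brewing). A sprung detent holds it at either end and snaps it over past the middle; about 5 to 6 N along its axis moves it either way.
- knob_head (a point): Centre of the round black knob head, 32 mm diameter, 17 mm high along its axis; point z is the pull direction, which leans 30 degrees from vertical to the brewer's front. The head's centre is 20 mm and its top 28 mm above the sloped panel when pushed in; the panel is 60 mm wide and slopes up to the rear.
- capsule_green: The green capsule, 40 g: a collar 62 x 38 mm (x, y), 14 mm high, with the foil on top, over two small tapered aluminium cups (54 x 26 mm together); 44 mm high in all. Origin at the centre of its underside, z up to the foil, x along the long side; either way round is the same.
- capsule_red: Red capsule of the same size, to be left in the tray.
- capsule_blue: Blue capsule of the same size, to be left in the tray.
- capsule_tray: Wooden tray fixed on the worktop to the left, 68 x 138 mm (x, y), walls 20 and floor 3 mm high; origin under its middle. Three slots 44 mm apart along y, a capsule in each, long side along the tray's x. Only 6 mm lie between the collars, so fingers fit only at the collars' ends, above the walls.
- serving_cup: White espresso cup, 62 mm wide, 52 mm high, standing on the drip tray under the spout; origin under its middle (handle included). It stays there.
- coffee_cup: White espresso cup with coffee on the worktop left, 62 x 89 with handle x 52 mm; bystander. Origin under its middle.
- tart: Berry tart on the worktop left, 71 mm diameter, 36 mm high; bystander. Origin under its middle.
- shaker: Sugar shaker, 44 mm diameter, 90 mm high, between printer and brewer; bystander. Origin under its middle.
- cradle_post (a point): Middle of the top of the steel post at the cradle's front end, 150 mm high, 18 mm wide (y), 9 mm thick. It and the rear column (164 mm high, from the cradle back to the hinge) stand only 2.5 mm from the ends of a seated capsule: there is no room for fingers at the ends.
- free_top (a point): Middle of the free worktop round the tray: world x 0.34 to 0.55, y 0.19 to 0.45 is free but for the things listed, with room to set a capsule down and take it another way. Beyond x 0.57 the display case (425 mm high) and the till monitor rise: keep the gripper's body clear of them. Right of it (y below 0.16) stands the receipt printer, 100 mm high.

How it is judged:
By the outcome, as a careful person would: the job done as asked, in the order asked, and still so for the second after the job is handed in, with the robot touching nothing.
It also fails if it takes over 72 s, if anything falls off the work surface, if the arm or the gripper's body presses on something with over 40 N, if the wrist force passes 120 N, or if a joint passes its speed limit or range.

ROBOT

A 6-joint arm with a two-finger parallel gripper is mounted at the origin on a cart in front of the work surface, level with it; the furniture and walls round the work are solid. World frame = base frame: x ahead of the robot, y to its left, z up, the work surface at z = 0. Lengths are in m, angles in rad, forces in N, time in s.
With the tool pointing down it reaches from about 0.325 to 0.9 m from the base axis. Payload 6.1 kg.
Tool frame: the origin (TCP) lies at the very end of the fingers, on their centre line; the grasp point (between the pads) lies 19 mm behind it; z points along the fingers, y is the line along which they close (so a half turn about z gives the same grasp; the last joint's range is limited). The gripper opens to 87 mm and grips with 3 to 60 N. Pads are 19 mm wide; open, the fingers measure 117 mm over their backs; the gripper's body (75 mm by 190 mm) begins 51 mm behind the grasp point.
Start: joints at [0.982, 0.22, 1.526, -0, 1.395, -0.126], TCP at [0.279, 0.559, 0.223] pointing down, gripper open.
Joint ranges: [-2.98, 2.98], [-0.91, 2.08], [0.09, 2.57], [-1.24, 4.39], [0.2, 2.65], [-2.68, 2.68]. Speed limits (rad/s): [2.57, 2.57, 3.01, 3.14, 3.14, 3.14].

INTERFACE

Orientations are given as a rotation vector (axis times angle).
In Python, from station import telemetry, eyes, hand_in gives the robot as it stands. The module is installed in compiled form; this text tells all that it offers.
- The arm moves only by the tool send_rows, never from a script. Its argument "motion" is a list of rows, each an object of numbers: "tx", "ty", "tz": the shift along the tool's x, y, z as a fraction of full scale; "rx", "ry", "rz": the turn, a rotation vector about the tool's x, y, z as a fraction of full scale. In form: [{"tx": .., "ty": .., "tz": .., "rx": .., "ry": .., "rz": ..}, ...]. A call has 1 to 10 rows; each row shifts and turns the commanded pose from where the row before left it, along the tool's axes as they then stand; what a row does not reach is not made up. Full scale, the value 1, is 0.075 m for a shift and 4 degrees for a turn. A row lasts 1/8 s, in which the tool goes at most 62.5 mm and 10.7 degrees, less where a joint would pass 70% of its speed; a pose out of reach is approached as far as the arm can. A call with a number of a shift or a turn outside -1 to 1 is refused whole. A call with a gripper value outside its range is refused whole. "claw" is the closure, from 0 (fully open) to 1 (shut), set as the call begins (left out, the last holds). The fingers move at their own pace and stop on an object; "squeeze" is the grip in N (left out, the last holds). Time passes only in rows, so rows that do not move let the fingers close. It gives the time, the measured TCP pose, the force, the opening and the grip force at its end, in the units of the state.
- telemetry.read_state(): the state, without advancing time (a new reading comes with each control period).
- eyes.snapshot(name): name is "scene" or "top" or "wrist"; returns the picture (400x640x3 uint8, blue, green, red); there is no depth.
- eyes.camera_params(name): a dict with "fovy" (degrees; the focal length in pixels is half the picture's height over the tangent of half this angle, whatever the lens; pixels are square), "cx", "cy" (the principal point, pixels), "extrinsics" (4x4, takes a point from world to camera coordinates); the wrist camera has in their place "hand_eye" (4x4, takes a point from camera to tool coordinates, whose origin is the TCP and whose axes are the flange's). Camera axes: x right, y down, z forward; pixel columns grow to the right and rows downward; lengths in m; the calibration is good to about 2 mm. The wrist camera is an equidistant fisheye: a pixel r from the principal point sees the ray r / f radians off the axis. A picture is of the moment at which its call begins: read the wrist's pose just before it. camera_params takes no time and is no camera call.
- hand_in(): hands the job in; it is judged then, once.
The state is a dict: "clock": time; "q": joint angles; "qd": joint speeds; "effort": joint torques, N m; "tool_pos": TCP position; "orientation": TCP orientation; "force": force on the tool from outside, world axes, zero at the start; "ft_torque": the same for the moment, N m; "gripper_width": finger opening in m; "grasp_force": force on a finger pad.
Only numpy, scipy, OpenCV 4.12 (cv2) and the standard library are available. Lean on these libraries where they do the work, as an engineer would, in place of code of your own. Each camera call takes 0.05 s, during which the arm holds its last target. There are 200 camera calls.

## Working session

There is one attempt and no reset: what is moved stays moved. The work goes in short steps, Python scripts to look and compute and a tool call to move; the robot and the scene stay as the last step left them, time stands still between calls to the robot, and variables do not carry over. Pictures are saved under pics/ and viewed, at most 10 in all, crops included, and the job is handed in when it is done.

Besides the shell and the picture viewer there is one more tool, called after ">>>" as name(argument=value, ...) on one line, values as JSON. send_rows: Moves the arm, as the interface text tells. Shift numbers are shares of 0.075 m and turn numbers shares of 4 degrees, none past 1 either way. Its arguments: {"type":"object","properties":{"motion":{"type":"array","items":{"type":"object","properties":{"tx":{"type":"number","minimum":-1,"maximum":1},"ty":{"type":"number","minimum":-1,"maximum":1},"tz":{"type":"number","minimum":-1,"maximum":1},"rx":{"type":"number","minimum":-1,"maximum":1},"ry":{"type":"number","minimum":-1,"maximum":1},"rz":{"type":"number","minimum":-1,"maximum":1}}}},"claw":{"type":"number"},"squeeze":{"type":"number"}},"required":["motion"]}

```bash
mkdir -p pics; ls
python3 - <<'E'
from station import telemetry, eyes
import cv2,numpy as np
s=telemetry.read_state();print({k:np.round(v,3) for k,v in s.items()})
for n in("scene","top","wrist"):
    p=eyes.camera_params(n);print(n,{k:np.round(v,4).tolist() for k,v in p.items()})
a=eyes.snapshot("scene");b=eyes.snapshot("top")
cv2.imwrite("pics/scene0.png",a);cv2.imwrite("pics/top0.png",b)
E
```

```text
pics
{'clock': np.float64(0.0), 'q': array([ 0.982,  0.221,  1.528,  0.   ,  1.395, -0.126]), 'qd': array([ 0.001, -0.   , -0.001, -0.001,  0.001, -0.001]), 'effort': array([ -0.   , -49.461, -38.738,   0.07 ,   0.057,  -0.   ]), 'tool_pos': array([0.279, 0.559, 0.221]), 'orientation': array([-7.200e-01, -3.057e+00,  3.000e-03]), 'force': array([-0.568,  0.447,  0.57 ]), 'ft_torque': array([0.002, 0.021, 0.015]), 'grasp_force': np.float64(0.0), 'gripper_width': np.float64(0.087)}
scene {'fovy': 50.1134, 'cx': 324.2265, 'cy': 203.3131, 'extrinsics': [[0.7939, -0.6078, -0.0192, -0.3468], [-0.4614, -0.5814, -0.6701, 0.3316], [0.3961, 0.5409, -0.742, 1.0163], [0.0, 0.0, 0.0, 1.0]]}
top {'fovy': 55.9676, 'cx': 317.8474, 'cy': 199.4671, 'extrinsics': [[0.0058, -1.0, -0.0025, 0.0658], [-0.9809, -0.0052, -0.1945, 0.5055], [0.1945, 0.0036, -0.9809, 1.0389], [0.0, 0.0, 0.0, 1.0]]}
wrist {'fovy': 65.7065, 'cx': 319.0549, 'cy': 200.9846, 'hand_eye': [[-0.0008, -0.959, -0.2835, 0.0779], [1.0, -0.0008, -0.0003, -0.0002], [0.0001, -0.2835, 0.959, -0.1617], [0.0, 0.0, 0.0, 1.0]]}
```

View pics/scene0.png

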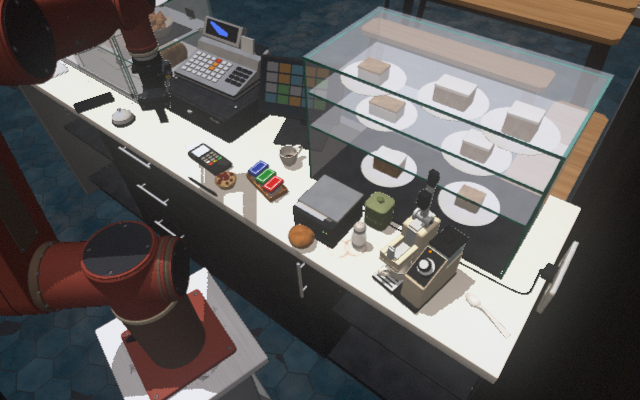

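View pics/top0.png

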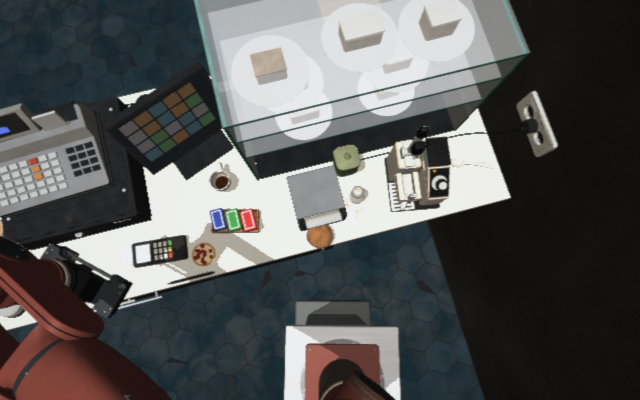

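The scene picture shows the green capsule in the tray's middle at (265,176) and the brewer near (415,250) with its clamp upright. The top picture shows the capsule at (233,219) and the brewer at (420,178).

```bash
cat > h.py <<'E'
import numpy as np, cv2
from scipy.spatial.transform import Rotation as Ro
from station import telemetry, eyes
def state(): return telemetry.read_state()
def ray(n,px,s=None):
    p=eyes.camera_params(n); f=200/np.tan(np.radians(p["fovy"])/2)
    u=(np.asarray(px,float)-[p["cx"],p["cy"]])
    if n=="wrist":
        r=np.linalg.norm(u); t=r/f; d=np.r_[u/max(r,1e-9)*np.sin(t),np.cos(t)]
        R=Ro.from_rotvec(s["orientation"]).as_matrix(); H=np.array(p["hand_eye"])
        return R@H[:3,3]+s["tool_pos"], R@H[:3,:3]@d
    d=np.r_[u/f,1]; d/=np.linalg.norm(d); E=np.array(p["extrinsics"])
    return -E[:3,:3].T@E[:3,3], E[:3,:3].T@d
def plane(n,px,z,s=None):
    o,d=ray(n,px,s); return o+d*(z-o[2])/d[2]
def tri(*rs):
    A=sum(np.eye(3)-np.outer(d,d) for o,d in rs); b=sum((np.eye(3)-np.outer(d,d))@o for o,d in rs)
    x=np.linalg.solve(A,b); return x,[np.linalg.norm(np.cross(x-o,d)) for o,d in rs]
def go(pos,R=None):
    "print the turn (units of 4 deg, tool axes) to R, then tool shift (units of 75mm) in frame R to pos"
    s=state(); R0=Ro.from_rotvec(s["orientation"])
    R=R0 if R is None else R
    print("turn",np.round((R0.inv()*R).as_rotvec(degrees=True)/4,2),"shift after turn",np.round(R.inv().apply(np.array(pos)-s["tool_pos"])/.075,3),"shift before",np.round(R0.inv().apply(np.array(pos)-s["tool_pos"])/.075,3))
def down(yaw): # tool z down, tool y along world yaw (rad)
    y=np.array([np.cos(yaw),np.sin(yaw),0]);z=np.array([0,0,-1.]);return Ro.from_matrix(np.c_[np.cross(y,z),y,z])
def blobs(img,lo,hi,roi=None,amin=15):
    m=cv2.inRange(cv2.cvtColor(img,cv2.COLOR_BGR2HSV),lo,hi)
    if roi: k=np.zeros_like(m);x0,y0,x1,y1=roi;k[y0:y1,x0:x1]=255;m&=k
    c,_=cv2.findContours(m,cv2.RETR_EXTERNAL,cv2.CHAIN_APPROX_NONE)
    return sorted([x for x in c if cv2.contourArea(x)>=amin],key=cv2.contourArea,reverse=True)
E
python3 - <<'E'
from h import *
a=cv2.imread("pics/scene0.png");b=cv2.imread("pics/top0.png")
for col,lo,hi in(("g",(50,100,50),(75,255,255)),("b",(105,120,50),(130,255,255)),("r",(172,120,80),(180,255,255))):
  for n,i,roi in(("scene",a,(230,150,300,205)),("top",b,(200,200,270,240))):
    for c in blobs(i,lo,hi,roi)[:1]:
        r=cv2.minAreaRect(c); box=cv2.boxPoints(r)
        P=[plane(n,q,.047) for q in box]
        print(col,n,np.round(r[0],1),np.round(plane(n,r[0],.047),4),[ (round(float(np.linalg.norm(P[k+1]-P[k])),3),round(float(np.degrees(np.arctan2(*(P[k+1]-P[k])[1::-1]))),1)) for k in(0,1)])
c1=cv2.resize(a[165:305,365:500],None,fx=4,fy=4,interpolation=cv2.INTER_CUBIC)
c2=cv2.resize(b[120:220,380:465],None,fx=5.6/2,fy=5.6,interpolation=cv2.INTER_CUBIC)[:560]
c2=cv2.resize(b[120:220,382:462],None,fx=3.2,fy=3.2,interpolation=cv2.INTER_CUBIC)
o=np.zeros((560,800,3),np.uint8);o[:,:540]=c1;o[:320,544:800]=c2;cv2.imwrite("pics/c0.png",o)
E
```

```text
g scene [265.  174.4] [0.4475 0.3154 0.047 ] [(0.044, 14.3), (0.019, -95.1)]
g top [232.5 219.1] [0.4468 0.3133 0.047 ] [(0.017, -75.3), (0.041, -163.5)]
b scene [257.7 166.7] [0.4482 0.3596 0.047 ] [(0.042, 15.3), (0.019, -95.0)]
b top [217.1 218.9] [0.4473 0.3577 0.047 ] [(0.017, -75.3), (0.042, -163.1)]
```

View pics/c0.png

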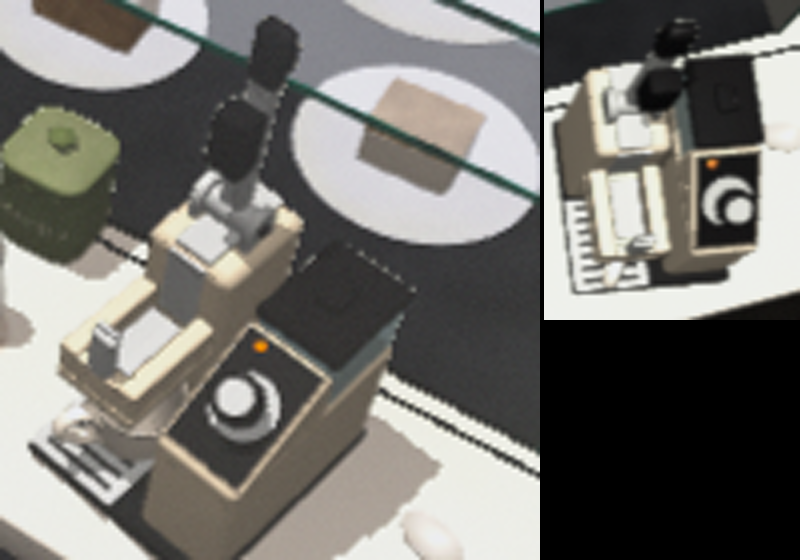

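The crop shows the handle at scene px (433,177) and top px (423,132). The knob is at scene px (426,265), the cradle is pale grey with the post at its front, and the clamp is upright.

>>> send_rows(motion=[{"rz": 1}, {"rz": 1}, {"rz": 1}, {"rz": 1}, {"rz": 1}, {"rz": 1}, {"rz": 1}])

```text
validation failed for argument at $.mo...
```

>>> send_rows(motion=[{"rz": 1}, {"rz": 1}, {"rz": 1}, {"rz": 1}, {"rz": 1}, {"rz": 1}, {"rz": 1}])

```text
validation failed for argument at $.mo...
```

Run:
```python
from h import *
s=state();print(s["tool_pos"],s["q"],s["clock"]);go((.43,.315,.2))
S=lambda x,y:ray("scene",(365+x/4,165+y/4))
T=lambda x,y:ray("top",(382+(x-544)/3.2,120+y/3.2))
for k,p,q in(("handle",(272,50),(676,38)),("pad",(235,135),(660,88)),("knobtop",(236,397),(740,208)),("led",(261,347),(712,163)),("post",(103,335),(642,240)),("panelfrontR",(238,497),(755,247)),("panelbackR",(328,381),(758,150)),("tankbackR",(413,291),(750,62))):
    print(k,*[np.round(v,4) for v in tri(S(*p),T(*q))])
```

```text
[0.2787267  0.55878917 0.22154979] [ 9.81897884e-01  2.21154784e-01  1.52748197e+00  2.40327573e-06
  1.39470315e+00 -1.26099210e-01] 0.1
turn [0. 0. 0.] shift after turn [-3.256 -2.008  0.29 ] shift before [-3.256 -2.008  0.29 ]
handle [ 0.613  -0.1717  0.3061] [0.0005 0.0005]
pad [ 0.5944 -0.1735  0.2515] [0.0003 0.0003]
knobtop [ 0.5251 -0.2612  0.1539] [0.0002 0.0002]
led [ 0.5659 -0.2429  0.1466] [0.0008 0.0008]
post [ 0.4989 -0.1808  0.1488] [0.0001 0.0001]
panelfrontR [ 0.5047 -0.2901  0.1036] [0.0022 0.0022]
panelbackR [ 0.5782 -0.2826  0.1458] [0.0014 0.0014]
tankbackR [ 0.6512 -0.2758  0.1632] [0.0036 0.0036]
```

>>> send_rows(motion=[{"tx": 0, "ty": 0, "tz": 0, "rx": 0, "ry": 0, "rz": 1}, {"tx": 0, "ty": 0, "tz": 0, "rx": 0, "ry": 0, "rz": 1}, {"tx": 0, "ty": 0, "tz": 0, "rx": 0, "ry": 0, "rz": 1}, {"tx": 0, "ty": 0, "tz": 0, "rx": 0, "ry": 0, "rz": 1}, {"tx": 0, "ty": 0, "tz": 0, "rx": 0, "ry": 0, "rz": 1}, {"tx": 0, "ty": 0, "tz": 0, "rx": 0, "ry": 0, "rz": 1}, {"tx": 0, "ty": 0, "tz": 0, "rx": 0, "ry": 0, "rz": 1}])

```text
clock: 0.98
tool_pos: [0.2788, 0.559, 0.2219]
orientation: [-1.442, -2.791, 0.002]
force: [-0.2, 0.9, -0.7]
gripper_width: 0.0869
grasp_force: 0.0
```

>>> send_rows(motion=[{"rz": 1, "tx": 0}, {"rz": 1, "tx": 0}, {"rz": 1, "tx": 0}, {"rz": 1, "tx": 0}, {"rz": 1, "tx": 0}, {"rz": 1, "tx": 0}])

```text
validation failed for argument at $.mo...
```

>>> send_rows(motion=[{"tx": -0.6, "ty": 0.22, "tz": 0.045, "rx": 0, "ry": 0, "rz": 0}, {"tx": -0.6, "ty": 0.22, "tz": 0.045, "rx": 0, "ry": 0, "rz": 0}, {"tx": -0.6, "ty": 0.22, "tz": 0.045, "rx": 0, "ry": 0, "rz": 0}, {"tx": -0.6, "ty": 0.22, "tz": 0.045, "rx": 0, "ry": 0, "rz": 0}, {"tx": -0.6, "ty": 0.22, "tz": 0.045, "rx": 0, "ry": 0, "rz": 0}, {"tx": -0.6, "ty": 0.22, "tz": 0.045, "rx": 0, "ry": 0, "rz": 0}, {"tx": 0, "ty": 0, "tz": 0, "rx": 0, "ry": 0, "rz": 0}])

```text
clock: 1.85
tool_pos: [0.5186, 0.3941, 0.2011]
orientation: [-1.445, -2.789, 0.003]
force: [0.2, 0.2, -0.1]
gripper_width: 0.087
grasp_force: 0.0
```

>>> send_rows(motion=[{"tx": -0.09, "ty": -0.79, "tz": 0, "rx": 0, "ry": 0, "rz": 0}, {"tx": -0.09, "ty": -0.79, "tz": 0, "rx": 0, "ry": 0, "rz": 0}, {"tx": 0, "ty": 0, "tz": 0, "rx": 0, "ry": 0, "rz": 1}, {"tx": 0, "ty": 0, "tz": 0, "rx": 0, "ry": 0, "rz": 1}, {"tx": 0, "ty": 0, "tz": 0, "rx": 0, "ry": 0, "rz": 1}, {"tx": 0, "ty": 0, "tz": 0, "rx": 0, "ry": 0, "rz": 1}, {"tx": 0, "ty": 0, "tz": 0, "rx": 0, "ry": 0, "rz": 1}, {"tx": 0, "ty": 0, "tz": 0, "rx": 0, "ry": 0, "rz": 1}, {"tx": 0, "ty": 0, "tz": 0, "rx": 0, "ry": 0, "rz": 0}])

```text
clock: 2.98
tool_pos: [0.4269, 0.3176, 0.2021]
orientation: [-1.986, -2.434, 0.001]
force: [0.2, 0.2, -0.2]
gripper_width: 0.087
grasp_force: 0.0
```

Run:
```python
from h import *
s=state();print(s["tool_pos"],s["q"])
w=eyes.snapshot("wrist");cv2.imwrite("pics/w1.png",w)
for c in blobs(w,(50,90,40),(75,255,255))[:2]:
    r=cv2.minAreaRect(c); P=[plane("wrist",q,.047,s) for q in cv2.boxPoints(r)]
    print(np.round(r[0],1),np.round(r[1]),np.round(plane("wrist",r[0],.047,s),4),[ (round(float(np.linalg.norm(P[k+1]-P[k])),3),round(float(np.degrees(np.arctan2(*(P[k+1]-P[k])[1::-1]))),1)) for k in range(3)])
```

```text
[0.42685274 0.31757848 0.20207115] [4.91160387e-01 1.39398324e-02 1.79077892e+00 3.34351315e-04
 1.33744611e+00 2.89125376e-01]
[337.2 192.7] [18. 42.] [0.4467 0.3147 0.047 ] [(0.044, 14.9), (0.02, -73.5), (0.045, -165.1)]
[585.9  95.9] [41. 26.] [0.75   0.5168 0.047 ] [(0.059, 29.3), (0.059, -57.0), (0.061, -154.3)]
```

View pics/w1.png

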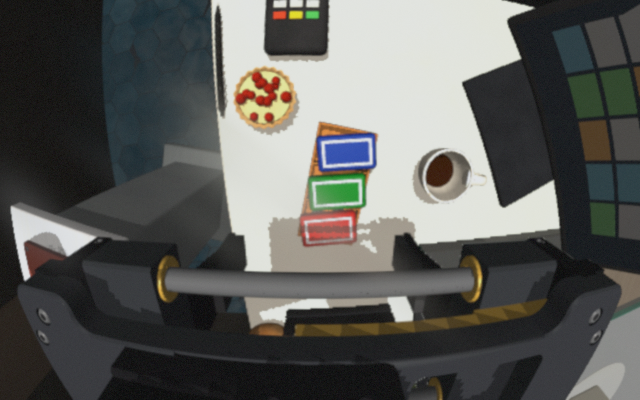

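The wrist view shows the green capsule at (337,192), turned about 15° in its slot, with blue above it and red below. The tart is at (265,98) and the cup at (440,175).

Run:
```python
from h import *
s=state()
for k,px,z in(("tart",(265,98),.03),("tart L",(234,98),.03),("tart R",(297,98),.03),("cup",(440,175),.05),("cup left rim",(416,178),.05),("cuphandle",(483,180),.03),("trayTL",(318,123),.02),("trayTR",(377,133),.02),("trayBL",(303,243),.02),("trayBR",(352,243),.02),("reader",(295,54),.03),("blue",(347,152),.047),("red",(328,230),.047)):
    print(k,np.round(plane("wrist",px,z,s),4))
go((.4467,.3147,.026),down(np.radians(15)))
```

```text
tart [0.3512 0.3978 0.03  ]
tart L [0.317  0.3926 0.03  ]
tart R [0.3851 0.4038 0.03  ]
cup [0.5527 0.358  0.05  ]
cup left rim [0.5262 0.3486 0.05  ]
cuphandle [0.6209 0.363  0.03  ]
trayTL [0.4124 0.3813 0.02  ]
trayTR [0.4789 0.3845 0.02  ]
trayBL [0.423  0.2379 0.02  ]
trayBR [0.4815 0.2497 0.02  ]
reader [0.3734 0.4507 0.03  ]
blue [0.4475 0.3591 0.047 ]
red [0.4462 0.2711 0.047 ]
turn [-0.01 -0.   -0.85] shift after turn [-0.104  0.244  2.348] shift before [-0.09   0.251  2.348]
```

>>> send_rows(motion=[{"tx": 0, "ty": 0, "tz": 0, "rx": 0, "ry": 0, "rz": -0.85}, {"tx": -0.104, "ty": 0.244, "tz": 0.3, "rx": 0, "ry": 0, "rz": 0}, {"tx": 0, "ty": 0, "tz": 0.7, "rx": 0, "ry": 0, "rz": 0}, {"tx": 0, "ty": 0, "tz": 0.6, "rx": 0, "ry": 0, "rz": 0}, {"tx": 0, "ty": 0, "tz": 0.4, "rx": 0, "ry": 0, "rz": 0}, {"tx": 0, "ty": 0, "tz": 0.2, "rx": 0, "ry": 0, "rz": 0}, {"tx": 0, "ty": 0, "tz": 0.1, "rx": 0, "ry": 0, "rz": 0}, {"tx": 0, "ty": 0, "tz": 0, "rx": 0, "ry": 0, "rz": 0}])

```text
clock: 4.03
tool_pos: [0.4478, 0.3146, 0.0303]
orientation: [1.914, 2.491, 0.001]
force: [-0.6, 0.4, -0.2]
gripper_width: 0.0873
grasp_force: 0.0
```

>>> send_rows(motion=[{"tx": 0, "ty": 0, "tz": 0.05, "rx": 0, "ry": 0, "rz": 0}, {"tx": 0, "ty": 0, "tz": 0, "rx": 0, "ry": 0, "rz": 0}])

```text
clock: 4.28
tool_pos: [0.4478, 0.3145, 0.0266]
orientation: [1.915, 2.49, 0.001]
force: [0.7, 0.3, 0.2]
gripper_width: 0.087
grasp_force: 0.0
```

>>> send_rows(motion=[{"tx": 0, "ty": 0, "tz": 0, "rx": 0, "ry": 0, "rz": 0}, {"tx": 0, "ty": 0, "tz": 0, "rx": 0, "ry": 0, "rz": 0}, {"tx": 0, "ty": 0, "tz": 0, "rx": 0, "ry": 0, "rz": 0}, {"tx": 0, "ty": 0, "tz": 0, "rx": 0, "ry": 0, "rz": 0}], claw=1, squeeze=12)

```text
clock: 4.78
tool_pos: [0.4474, 0.3142, 0.0261]
orientation: [1.915, 2.49, 0.0]
force: [0.5, 0.1, 1.0]
gripper_width: 0.0619
grasp_force: 12.0
```

>>> send_rows(motion=[{"tx": 0, "ty": 0, "tz": -0.2, "rx": 0, "ry": 0, "rz": 0}, {"tx": 0, "ty": 0, "tz": -0.4, "rx": 0, "ry": 0, "rz": 0}, {"tx": 0, "ty": 0, "tz": -0.2, "rx": 0, "ry": 0, "rz": 0}, {"tx": -0.023, "ty": -0.29, "tz": 0, "rx": 0, "ry": 0, "rz": 0}, {"tx": -0.023, "ty": -0.29, "tz": 0, "rx": 0, "ry": 0, "rz": 0}, {"tx": -0.023, "ty": -0.29, "tz": 0, "rx": 0, "ry": 0, "rz": 0}, {"tx": -0.023, "ty": -0.29, "tz": 0, "rx": 0, "ry": 0, "rz": 0}, {"tx": 0, "ty": 0, "tz": 0.35, "rx": 0, "ry": 0, "rz": 0}, {"tx": 0, "ty": 0, "tz": 0.35, "rx": 0, "ry": 0, "rz": 0}, {"tx": 0, "ty": 0, "tz": 0, "rx": 0, "ry": 0, "rz": 0}])

```text
clock: 6.02
tool_pos: [0.3633, 0.2843, 0.0321]
orientation: [-1.914, -2.489, 0.006]
force: [0.3, 0.2, -0.4]
gripper_width: 0.0621
grasp_force: 12.0
```

>>> send_rows(motion=[{"tx": 0, "ty": 0, "tz": 0.06, "rx": 0, "ry": 0, "rz": 0}, {"tx": 0, "ty": 0, "tz": 0.04, "rx": 0, "ry": 0, "rz": 0}, {"tx": 0, "ty": 0, "tz": 0.015, "rx": 0, "ry": 0, "rz": 0}, {"tx": 0, "ty": 0, "tz": 0, "rx": 0, "ry": 0, "rz": 0}])

```text
clock: 6.52
tool_pos: [0.3653, 0.2853, 0.0252]
orientation: [1.915, 2.49, 0.001]
force: [0.7, -0.0, -1.3]
gripper_width: 0.0616
grasp_force: 12.0
```

>>> send_rows(motion=[{"tx": 0, "ty": 0, "tz": 0.015, "rx": 0, "ry": 0, "rz": 0}, {"tx": 0, "ty": 0, "tz": 0, "rx": 0, "ry": 0, "rz": 0}])

```text
clock: 6.78
tool_pos: [0.3651, 0.2852, 0.0238]
orientation: [1.915, 2.49, -0.0]
force: [-0.4, -0.0, -0.2]
gripper_width: 0.0619
grasp_force: 12.0
```

>>> send_rows(motion=[{"tx": 0, "ty": 0, "tz": 0.008, "rx": 0, "ry": 0, "rz": 0}, {"tx": 0, "ty": 0, "tz": 0, "rx": 0, "ry": 0, "rz": 0}])

```text
clock: 7.02
tool_pos: [0.3651, 0.2852, 0.0231]
orientation: [-1.915, -2.49, 0.0]
force: [-0.1, 0.3, -0.8]
gripper_width: 0.0621
grasp_force: 12.0
```

>>> send_rows(motion=[{"tx": 0, "ty": 0, "tz": 0, "rx": 0, "ry": 0, "rz": 0}, {"tx": 0, "ty": 0, "tz": 0, "rx": 0, "ry": 0, "rz": 0}, {"tx": 0, "ty": 0, "tz": -0.2, "rx": 0, "ry": 0, "rz": 0}, {"tx": 0, "ty": 0, "tz": -0.4, "rx": 0, "ry": 0, "rz": 0}, {"tx": 0, "ty": 0, "tz": -0.4, "rx": 0, "ry": 0, "rz": -1}, {"tx": 0, "ty": 0, "tz": 0, "rx": 0, "ry": 0, "rz": -1}, {"tx": 0, "ty": 0, "tz": 0, "rx": 0, "ry": 0, "rz": -1}, {"tx": 0, "ty": 0, "tz": 0, "rx": 0, "ry": 0, "rz": -1}, {"tx": 0, "ty": 0, "tz": 0, "rx": 0, "ry": 0, "rz": -1}, {"tx": 0, "ty": 0, "tz": 0, "rx": 0, "ry": 0, "rz": -1}], claw=0.1)

```text
clock: 8.28
tool_pos: [0.3654, 0.2854, 0.0994]
orientation: [1.352, 2.835, 0.002]
force: [0.3, 0.3, 0.4]
gripper_width: 0.0783
grasp_force: 0.0
```

>>> send_rows(motion=[{"tx": 0, "ty": 0, "tz": 0, "rx": 0, "ry": 0, "rz": -1}, {"tx": 0, "ty": 0, "tz": 0, "rx": 0, "ry": 0, "rz": -1}, {"tx": 0, "ty": 0, "tz": 0, "rx": 0, "ry": 0, "rz": -1}, {"tx": 0, "ty": 0, "tz": 0, "rx": 0, "ry": 0, "rz": -1}, {"tx": 0, "ty": 0, "tz": 0, "rx": 0, "ry": 0, "rz": -1}, {"tx": 0, "ty": 0, "tz": 0, "rx": 0, "ry": 0, "rz": -1}, {"tx": 0, "ty": 0, "tz": 0, "rx": 0, "ry": 0, "rz": -1}, {"tx": 0, "ty": 0, "tz": 0, "rx": 0, "ry": 0, "rz": -1}], claw=0.25)

```text
clock: 9.28
tool_pos: [0.3655, 0.2854, 0.0994]
orientation: [0.518, 3.098, 0.001]
force: [0.7, -0.2, 0.2]
gripper_width: 0.0651
grasp_force: 0.0
```

>>> send_rows(motion=[{"tx": 0, "ty": 0, "tz": 0, "rx": 0, "ry": 0, "rz": -1}, {"tx": 0, "ty": 0, "tz": 0, "rx": 0, "ry": 0, "rz": -1}, {"tx": 0, "ty": 0, "tz": 0, "rx": 0, "ry": 0, "rz": -1}, {"tx": 0, "ty": 0, "tz": 0, "rx": 0, "ry": 0, "rz": -1}, {"tx": 0, "ty": 0, "tz": 0, "rx": 0, "ry": 0, "rz": -1}, {"tx": 0, "ty": 0, "tz": 0, "rx": 0, "ry": 0, "rz": -1}, {"tx": 0, "ty": 0, "tz": 0, "rx": 0, "ry": 0, "rz": -1}, {"tx": 0, "ty": 0, "tz": 0, "rx": 0, "ry": 0, "rz": -1}, {"tx": 0, "ty": 0, "tz": 0, "rx": 0, "ry": 0, "rz": -0.5}, {"tx": 0, "ty": 0, "tz": 0, "rx": 0, "ry": 0, "rz": 0}])

```text
clock: 10.52
tool_pos: [0.3653, 0.2853, 0.0988]
orientation: [-0.406, 3.115, 0.0]
force: [0.3, 0.0, -0.7]
gripper_width: 0.0651
grasp_force: 0.0
```

Run:
```python
from h import *
s=state();print(s["tool_pos"],s["clock"],s["q"]);w=eyes.snapshot("wrist");cv2.imwrite("pics/w2.png",w)
m={}
for n in("top","scene","wrist"):
  i=eyes.snapshot(n) if n!="wrist" else w
  for c in blobs(i,(50,90,40),(75,255,255),None if n=="wrist" else (180,150,320,260))[:2]:
    r=cv2.minAreaRect(c); P=[plane(n,q,.044,s) for q in cv2.boxPoints(r)]
    print(n,np.round(r[0],1),np.round(r[1]),np.round(plane(n,r[0],.044,s),4),[ (round(float(np.linalg.norm(P[k+1]-P[k])),3),round(float(np.degrees(np.arctan2(*(P[k+1]-P[k])[1::-1]))),1)) for k in range(3)])
go((.3645,.285,.018),down(np.radians(105)))
```

```text
[0.36530792 0.28534192 0.09878037] 10.525 [ 4.92717632e-01 -4.01289440e-02  2.05141208e+00  6.41863996e-06
  1.12953949e+00 -1.33728170e+00]
scene [247.2 192.1] [ 5. 14.] [0.3662 0.2869 0.044 ] [(0.048, 17.0), (0.018, -91.2), (0.048, -163.4)]
scene [248.5 196.2] [ 8. 22.] [0.3607 0.2696 0.044 ] [(0.066, -9.9), (0.035, -107.2), (0.065, 169.6)]
wrist [325.6 184. ] [52. 28.] [0.3383 0.2828 0.044 ] [(0.02, 166.5), (0.037, 76.4), (0.021, -11.4)]
wrist [304.2 240.3] [50. 26.] [0.3849 0.2785 0.044 ] [(0.02, 144.3), (0.04, 50.9), (0.021, -33.2)]
turn [ 0.    0.   -0.04] shift after turn [ 9.000e-03 -1.000e-03  1.072e+00] shift before [ 9.000e-03 -1.000e-03  1.072e+00]
```

>>> send_rows(motion=[{"tx": 0.05, "ty": 0, "tz": 0.4, "rx": 0, "ry": 0, "rz": 0}, {"tx": 0, "ty": 0, "tz": 0.4, "rx": 0, "ry": 0, "rz": 0}, {"tx": 0, "ty": 0, "tz": 0.2, "rx": 0, "ry": 0, "rz": 0}, {"tx": 0, "ty": 0, "tz": 0.07, "rx": 0, "ry": 0, "rz": 0}, {"tx": 0, "ty": 0, "tz": 0, "rx": 0, "ry": 0, "rz": 0}])

```text
clock: 11.3
tool_pos: [0.3619, 0.2845, 0.0183]
orientation: [-0.407, 3.115, 0.0]
force: [-0.2, -0.3, 0.7]
gripper_width: 0.0654
grasp_force: 0.0
```

>>> send_rows(motion=[{"tx": 0, "ty": 0, "tz": 0, "rx": 0, "ry": 0, "rz": 0}, {"tx": 0, "ty": 0, "tz": 0, "rx": 0, "ry": 0, "rz": 0}, {"tx": 0, "ty": 0, "tz": 0, "rx": 0, "ry": 0, "rz": 0}, {"tx": 0, "ty": 0, "tz": 0, "rx": 0, "ry": 0, "rz": 0}, {"tx": 0, "ty": 0, "tz": 0, "rx": 0, "ry": 0, "rz": 0}], claw=1, squeeze=15)

```text
clock: 11.92
tool_pos: [0.3617, 0.2844, 0.0182]
orientation: [-0.407, 3.115, 0.0]
force: [0.0, 0.2, 2.5]
gripper_width: 0.0383
grasp_force: 15.0
```

>>> send_rows(motion=[{"tx": 0, "ty": 0, "tz": -0.2, "rx": 0, "ry": 0, "rz": 0}, {"tx": 0, "ty": 0, "tz": -0.5, "rx": 0, "ry": 0, "rz": 0}, {"tx": 0, "ty": 0, "tz": -0.6, "rx": 0, "ry": 0, "rz": 0.75}, {"tx": 0, "ty": 0, "tz": -0.6, "rx": 0, "ry": 0, "rz": 0.8}, {"tx": 0, "ty": 0, "tz": -0.5, "rx": 0, "ry": 0, "rz": 0.8}])

```text
clock: 12.55
tool_pos: [0.3616, 0.2844, 0.2008]
orientation: [-0.147, 3.136, 0.001]
force: [0.4, 0.2, -0.9]
gripper_width: 0.0377
grasp_force: 15.0
```

>>> send_rows(motion=[{"tx": -0.018, "ty": -0.4, "tz": -0.12, "rx": 0, "ry": 0, "rz": 0}, {"tx": -0.018, "ty": -0.69, "tz": -0.12, "rx": 0, "ry": 0, "rz": 0}, {"tx": -0.018, "ty": -0.69, "tz": -0.12, "rx": 0, "ry": 0, "rz": 0}, {"tx": -0.018, "ty": -0.69, "tz": -0.12, "rx": 0, "ry": 0, "rz": 0}, {"tx": -0.018, "ty": -0.69, "tz": -0.12, "rx": 0, "ry": 0, "rz": 0}, {"tx": -0.018, "ty": -0.69, "tz": -0.12, "rx": 0, "ry": 0, "rz": 0}, {"tx": -0.018, "ty": -0.69, "tz": -0.12, "rx": 0, "ry": 0, "rz": 0}, {"tx": -0.018, "ty": -0.69, "tz": -0.12, "rx": 0, "ry": 0, "rz": 0}, {"tx": -0.018, "ty": -0.6, "tz": -0.12, "rx": 0, "ry": 0, "rz": 0}, {"tx": 0, "ty": -0.4, "tz": 0, "rx": 0, "ry": 0, "rz": 0}])

```text
clock: 13.8
tool_pos: [0.4182, -0.1819, 0.2806]
orientation: [-0.148, 3.136, -0.002]
force: [0.9, 0.5, -0.6]
gripper_width: 0.0376
grasp_force: 15.0
```

>>> send_rows(motion=[{"tx": 0, "ty": 0, "tz": 0, "rx": 0, "ry": 0, "rz": 0}, {"tx": 0, "ty": 0, "tz": 0, "rx": 0, "ry": 0, "rz": 0}])

```text
clock: 14.05
tool_pos: [0.4179, -0.1791, 0.2792]
orientation: [0.15, -3.138, -0.001]
force: [-0.4, -0.1, 0.1]
gripper_width: 0.038
grasp_force: 15.0
```

Run:
```python
from h import *
import json
s=state();print(s["tool_pos"],s["clock"],s["q"],s["gripper_width"]);w=eyes.snapshot("wrist");cv2.imwrite("pics/w3.png",w)
json.dump({k:np.array(s[k]).tolist() for k in("tool_pos","orientation")},open("s3.json","w"))
```

```text
[ 0.41793275 -0.17905802  0.27915281] 14.05 [-5.78850930e-01 -2.32561298e-01  1.87193033e+00  4.30882447e-04
  1.50268093e+00 -2.24524162e+00] 0.03798769475006905
```

View pics/w3.png

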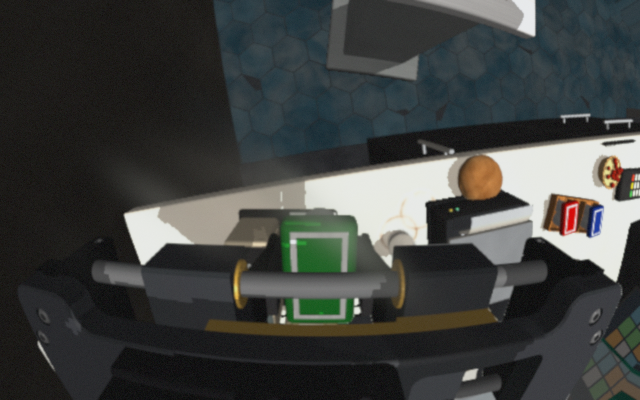

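The wrist view shows the green capsule held level at (318,270). The camera faces away from the brewer here, so I'll refine the cradle from enlarged fixed views taken before it was occluded.

Run:
```python
from h import *
a=cv2.imread("pics/scene0.png");b=cv2.imread("pics/top0.png")
c1=cv2.resize(a[212:284,378:430],None,fx=8,fy=8,interpolation=cv2.INTER_CUBIC)
c2=cv2.resize(b[130:205,393:440],None,fx=8,fy=8,interpolation=cv2.INTER_CUBIC)
o=np.zeros((600,800,3),np.uint8);o[:576,:416]=c1;o[:600,420:796]=c2;cv2.imwrite("pics/c1.png",o)
```

```text
(no output)
```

View pics/c1.png

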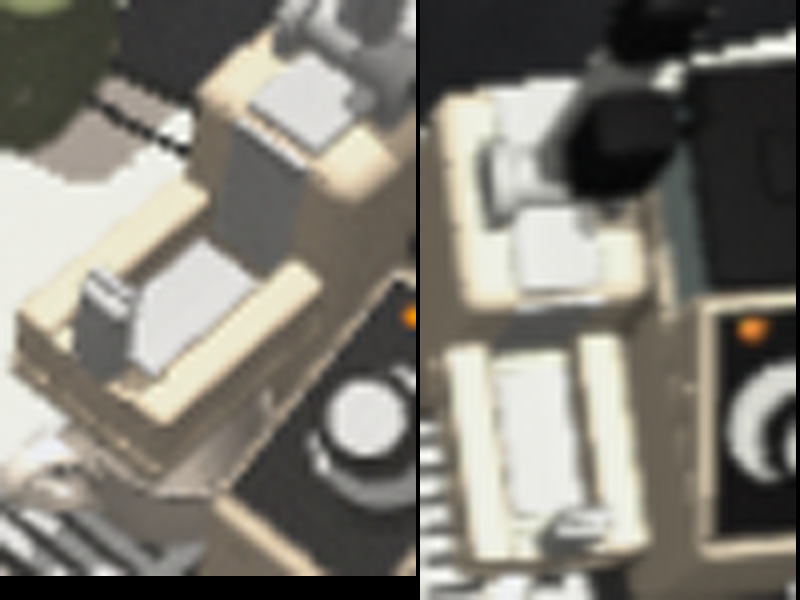

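The crop shows the rim's four corners, the post top and the column's front edge clearly in both views.

Run:
```python
from h import *
Sp=lambda x,y:(378+(x-3.5)/8,212+(y-3.5)/8)
Tp=lambda x,y:(393+(x-423.5)/8,130+(y-3.5)/8)
D=dict(FL=((18,318),(468,558)),FR=((165,424),(643,553)),BR=((322,283),(618,335)),BL=((197,187),(447,347)))
R={}
for k,(p,q) in D.items():
    x,e=tri(ray("scene",Sp(*p)),ray("top",Tp(*q)))
    A=plane("scene",Sp(*p),.118);B=plane("top",Tp(*q),.118);R[k]=(A,B)
    print(k,np.round(x,4),np.round(e[0],4),np.round(A[:2],4),np.round(B[:2],4))
for i,n in enumerate(("scene","top")):
    r={k:v[i] for k,v in R.items()}
    for a,b in(("FL","BL"),("FR","BR"),("FR","FL"),("BR","BL")):
        d=r[b]-r[a];print(n,a,b,np.round(np.linalg.norm(d),4),np.round(np.degrees(np.arctan2(d[1],d[0])),1))
    print(n,"centre",np.round(sum(r.values())/4,4))
for k,p,q,z in(("post",(110,285),(580,518),.150),("colL",(235,120),(515,297),.164),("colR",(303,164),(603,301),.164)):
    print(k,np.round(plane("scene",Sp(*p),z),4),np.round(plane("top",Tp(*q),z),4),np.round(tri(ray("scene",Sp(*p)),ray("top",Tp(*q)))[0],4))
P=[(205,240),(257,283),(155,372),(130,330)]
print("floor",[np.round(plane("scene",Sp(*p),.108)[:2],4) for p in P],[np.round(plane("top",Tp(*p),.108)[:2],4) for p in((497,365),(572,355),(585,510),(510,520))])
```

```text
FL [ 0.4948 -0.1518  0.1103] 0.0001 [ 0.4907 -0.1555] [ 0.4932 -0.15  ]
FR [ 0.4969 -0.2102  0.1181] 0.0019 [ 0.4989 -0.2108] [ 0.4952 -0.2093]
BR [ 0.5711 -0.2039  0.1197] 0.0001 [ 0.5724 -0.2032] [ 0.5715 -0.2043]
BL [ 0.5713 -0.1484  0.1099] 0.0023 [ 0.5686 -0.153 ] [ 0.5669 -0.1455]
scene FL BL 0.0779 1.9
scene FR BR 0.0739 5.9
scene FR FL 0.0558 98.4
scene BR BL 0.0503 94.3
scene centre [ 0.5326 -0.1806  0.118 ]
top FL BL 0.0739 3.5
top FR BR 0.0765 3.7
top FR FL 0.0593 92.0
top BR BL 0.059 94.4
top centre [ 0.5317 -0.1773  0.118 ]
post [ 0.5025 -0.1789  0.15  ] [ 0.5003 -0.1804  0.15  ] [ 0.5003 -0.18    0.1527]
colL [ 0.5661 -0.1641  0.164 ] [ 0.5714 -0.1587  0.164 ] [ 0.5729 -0.1601  0.1555]
colR [ 0.57   -0.1886  0.164 ] [ 0.5702 -0.1875  0.164 ] [ 0.5707 -0.1879  0.1626]
floor [array([ 0.5622, -0.1647]), array([ 0.5631, -0.1865]), array([ 0.5152, -0.1911]), array([ 0.52  , -0.1752])] [array([ 0.5633, -0.1646]), array([ 0.567 , -0.1907]), array([ 0.5121, -0.1928]), array([ 0.5085, -0.167 ])]
```

>>> send_rows(motion=[{"tx": -0.4, "ty": -0.034, "tz": 0.2, "rx": 0, "ry": 0, "rz": 0}, {"tx": -0.4, "ty": -0.034, "tz": 0.4, "rx": 0, "ry": 0, "rz": 0}, {"tx": -0.4, "ty": -0.034, "tz": 0.4, "rx": 0, "ry": 0, "rz": 0}, {"tx": -0.2, "ty": -0.034, "tz": 0.2, "rx": 0, "ry": 0, "rz": 0}, {"tx": -0.1, "ty": 0, "tz": 0.1, "rx": 0, "ry": 0, "rz": 0}, {"tx": 0, "ty": 0, "tz": 0, "rx": 0, "ry": 0, "rz": 0}, {"tx": 0, "ty": 0, "tz": 0, "rx": 0, "ry": 0, "rz": 0}])

```text
clock: 14.98
tool_pos: [0.5312, -0.179, 0.1825]
orientation: [-0.151, 3.137, -0.001]
force: [-0.5, -0.3, -0.2]
gripper_width: 0.0378
grasp_force: 15.0
```

Run:
```python
from h import *
import json
s=state();print(s["tool_pos"],s["orientation"],s["clock"],s["force"]);w=eyes.snapshot("wrist");cv2.imwrite("pics/w4.png",w)
json.dump({k:np.array(s[k]).tolist() for k in("tool_pos","orientation")},open("s4.json","w"))
cv2.imwrite("pics/w4c.png",cv2.resize(w[170:370,185:450],None,fx=3,fy=3,interpolation=cv2.INTER_CUBIC))
```

```text
[ 0.53122345 -0.17898535  0.1825344 ] [-1.50794714e-01  3.13691710e+00 -1.11471105e-03] 14.975 [-0.49325311 -0.26768471 -0.2475986 ]
```

View pics/w4c.png

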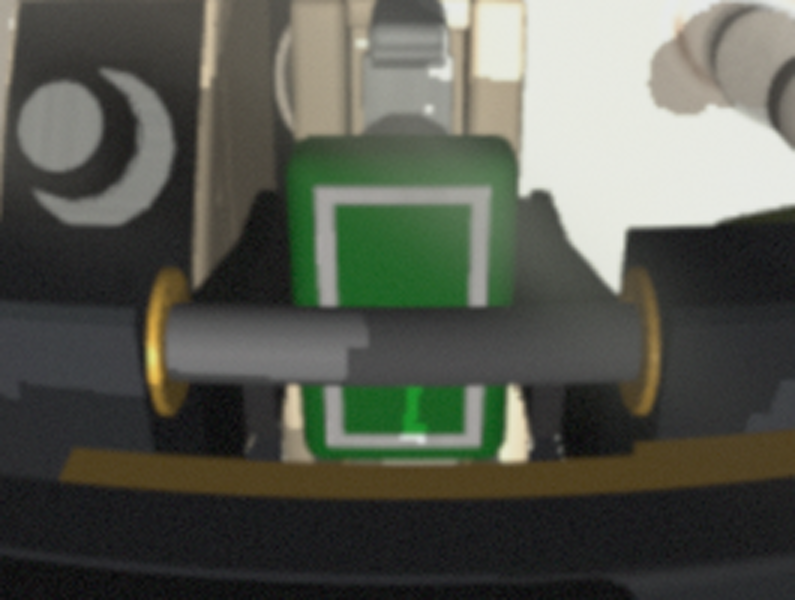

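The crop shows the post's top face centred at (408,46), directly in front of the capsule's front edge at y≈140. The knob cap is at (60,127) and the cradle's right rim at x 470–525.

Run:
```python
from h import *
import json
s={k:np.array(v) for k,v in json.load(open("s4.json")).items()}
W=lambda x,y,z:plane("wrist",(185+(x-1)/3,170+(y-1)/3),z,s)
R=Ro.from_rotvec(s["orientation"])
def show(k,p): print(k,np.round(p,4),"tool",np.round(R.inv().apply(p-s["tool_pos"]),4))
for k,x,y,z in(("post",408,46,.150),("postL",370,46,.150),("postR",447,46,.150),("post front",408,28,.15),("post rear",408,64,.15),("rimR out near",524,5,.118),("rimR out far",521,80,.118),("rimR in",470,75,.118),("rimR front",499,0,.118),("rimL out",294,60,.118),("rimL in",345,60,.118),
 ("capF",402,135,.205),("capL",289,200,.205),("capR",516,200,.205),("capL2",303,440,.205),("capR2",505,440,.205),("capBack",405,462,.205),("foilF",402,187,.208),("foilB",405,447,.208),("panelL edge top",212,10,.105),("panelL edge",195,270,.14)):
    show(k,W(x,y,z))
show("knobtop",W(60,127,.152)); o=ray("wrist",(185+59/3,170+126/3),s)
a=ray("scene",(365+236/4,165+397/4)); b=ray("top",(382+(740-544)/3.2,120+208/3.2))
print(tri(o,a,b),tri(o,a),tri(o,b))
```

```text
post [ 0.4999 -0.1813  0.15  ] tool [0.0314 0.0008 0.0325]
postL [ 0.5007 -0.1894  0.15  ] tool [ 0.0314 -0.0074  0.0325]
postR [ 0.4991 -0.1729  0.15  ] tool [0.0314 0.0092 0.0325]
post front [ 0.496  -0.1816  0.15  ] tool [0.0354 0.0008 0.0325]
post rear [ 0.5039 -0.1809  0.15  ] tool [0.0274 0.0008 0.0325]
rimR out near [ 0.4943 -0.1526  0.118 ] tool [0.0343 0.0298 0.0645]
rimR out far [ 0.5137 -0.1509  0.118 ] tool [0.0149 0.0297 0.0645]
rimR in [ 0.5136 -0.164   0.118 ] tool [0.0162 0.0166 0.0645]
rimR front [ 0.4937 -0.159   0.118 ] tool [0.0355 0.0235 0.0645]
rimL out [ 0.5139 -0.2087  0.118 ] tool [ 0.0201 -0.0278  0.0645]
rimL in [ 0.5127 -0.1958  0.118 ] tool [ 0.0201 -0.0149  0.0645]
capF [ 0.5013 -0.1823  0.205 ] tool [ 0.0301 -0.0005 -0.0225]
capL [ 0.5142 -0.1996  0.205 ] tool [ 0.0189 -0.019  -0.0225]
capR [ 0.5107 -0.1627  0.205 ] tool [ 0.0188  0.0181 -0.0225]
capL2 [ 0.5632 -0.195   0.205 ] tool [-0.0303 -0.019  -0.0224]
capR2 [ 0.5596 -0.1575  0.205 ] tool [-0.0303  0.0186 -0.0224]
capBack [ 0.5664 -0.1756  0.205 ] tool [-0.0354 -0.     -0.0224]
foilF [ 0.5089 -0.1816  0.208 ] tool [ 0.0225 -0.0005 -0.0255]
foilB [ 0.5604 -0.1762  0.208 ] tool [-0.0293 -0.     -0.0254]
panelL edge top [ 0.5057 -0.2328  0.105 ] tool [ 0.0307 -0.0511  0.0775]
panelL edge [ 0.5645 -0.2285  0.14  ] tool [-0.0283 -0.0525  0.0426]
knobtop [ 0.5255 -0.2587  0.152 ] tool [ 0.0134 -0.0788  0.0306]
(array([ 0.52580118, -0.26038278,  0.15195471]), [np.float64(0.0015330543055775932), np.float64(0.0006316633697708902), np.float64(0.0013428637186228168)]) (array([ 0.52685712, -0.25971948,  0.15014278]), [np.float64(0.00067285284171891), np.float64(0.0006728528417189038)]) (array([ 0.52647276, -0.26138449,  0.14874258]), [np.float64(0.001391410404649186), np.float64(0.0013914104046492157)])
```

>>> send_rows(motion=[{"tx": -0.043, "ty": 0.013, "tz": 0, "rx": 0, "ry": 0, "rz": 0}, {"tx": 0, "ty": 0, "tz": 0.2, "rx": 0, "ry": 0, "rz": 0}, {"tx": 0, "ty": 0, "tz": 0.2, "rx": 0, "ry": 0, "rz": 0}, {"tx": 0, "ty": 0, "tz": 0.15, "rx": 0, "ry": 0, "rz": 0}, {"tx": 0, "ty": 0, "tz": 0.05, "rx": 0, "ry": 0, "rz": 0}, {"tx": 0, "ty": 0, "tz": 0, "rx": 0, "ry": 0, "rz": 0}, {"tx": 0, "ty": 0, "tz": 0, "rx": 0, "ry": 0, "rz": 0}])

```text
clock: 15.9
tool_pos: [0.5347, -0.178, 0.137]
orientation: [-0.15, 3.137, -0.001]
force: [0.1, -0.1, -0.1]
gripper_width: 0.0376
grasp_force: 15.0
```

Bottom is at 119 mm, no contact yet. Lowering into the well gently.

>>> send_rows(motion=[{"tx": 0, "ty": 0, "tz": 0.05, "rx": 0, "ry": 0, "rz": 0}, {"tx": 0, "ty": 0, "tz": 0.05, "rx": 0, "ry": 0, "rz": 0}, {"tx": 0, "ty": 0, "tz": 0.03, "rx": 0, "ry": 0, "rz": 0}, {"tx": 0, "ty": 0, "tz": 0, "rx": 0, "ry": 0, "rz": 0}])

```text
clock: 16.4
tool_pos: [0.5342, -0.1778, 0.1266]
orientation: [0.15, -3.138, -0.0]
force: [0.8, 0.5, -0.1]
gripper_width: 0.0382
grasp_force: 15.0
```

>>> send_rows(motion=[{"tx": 0, "ty": 0, "tz": 0.02, "rx": 0, "ry": 0, "rz": 0}, {"tx": 0, "ty": 0, "tz": 0.01, "rx": 0, "ry": 0, "rz": 0}, {"tx": 0, "ty": 0, "tz": 0, "rx": 0, "ry": 0, "rz": 0}])

```text
clock: 16.77
tool_pos: [0.5344, -0.1779, 0.1247]
orientation: [-0.15, 3.138, -0.0]
force: [-1.3, 1.2, 3.3]
gripper_width: 0.038
grasp_force: 15.0
```

>>> send_rows(motion=[{"tx": 0, "ty": 0, "tz": 0, "rx": 0, "ry": 0, "rz": 0}, {"tx": 0, "ty": 0, "tz": 0, "rx": 0, "ry": 0, "rz": 0}, {"tx": 0, "ty": 0, "tz": -0.2, "rx": 0, "ry": 0, "rz": 0}, {"tx": 0, "ty": 0, "tz": -0.4, "rx": 0, "ry": 0, "rz": 0}, {"tx": 0.4, "ty": 0, "tz": -0.6, "rx": 0, "ry": 0, "rz": 0}, {"tx": 0.4, "ty": 0, "tz": -0.6, "rx": 0, "ry": 0, "rz": 0}, {"tx": 0.2, "ty": 0, "tz": -0.4, "rx": 0, "ry": 0, "rz": 0}, {"tx": 0, "ty": 0, "tz": 0, "rx": 0, "ry": 0, "rz": 0}], claw=0.42)

```text
clock: 17.77
tool_pos: [0.4606, -0.186, 0.294]
orientation: [-0.149, 3.132, -0.007]
force: [0.2, 0.2, -0.3]
gripper_width: 0.05
grasp_force: 0.0
```

Run:
```python
from h import *
s=state();print(s["tool_pos"],s["q"],s["clock"]);w=eyes.snapshot("wrist");a=eyes.snapshot("scene");b=eyes.snapshot("top")
c1=cv2.resize(a[165:305,365:465],None,fx=4,fy=4,interpolation=cv2.INTER_CUBIC)
c2=cv2.resize(b[120:220,382:462],None,fx=5,fy=5,interpolation=cv2.INTER_CUBIC)
o=np.zeros((560,800,3),np.uint8);o[:,:400]=c1;o[:500,400:800]=c2;cv2.imwrite("pics/c5.png",o)
```

```text
[ 0.46055566 -0.18604427  0.29397953] [-5.42767474e-01 -1.37058377e-01  1.76245011e+00 -7.57693824e-05
  1.50840520e+00 -2.20841547e+00] 17.775
```

View pics/c5.png

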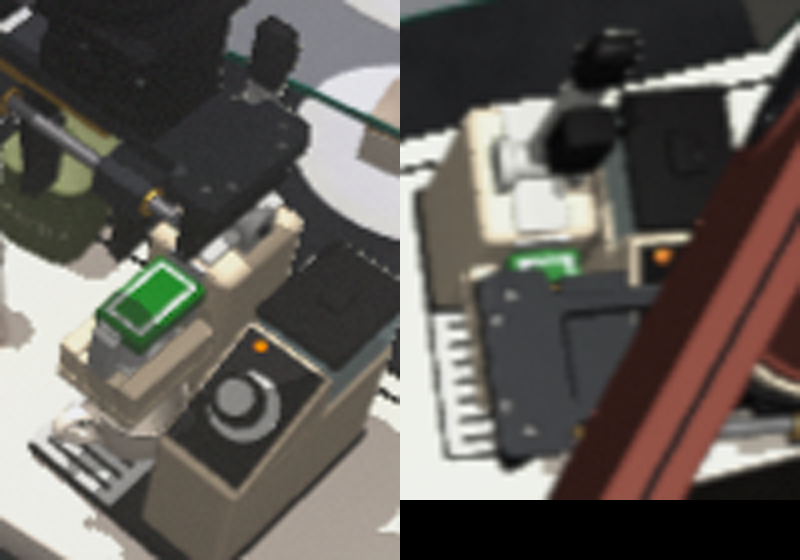

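The capsule sits level in the cradle between post and column. Next I'll lean the wrist towards the robot and take the clamp handle.

>>> send_rows(motion=[{"tx": 0, "ty": 0, "tz": 0, "rx": 0, "ry": -1, "rz": 0}, {"tx": 0, "ty": 0, "tz": 0, "rx": 0, "ry": -1, "rz": 0}, {"tx": 0, "ty": 0, "tz": 0, "rx": 0, "ry": -1, "rz": 0}, {"tx": 0, "ty": 0, "tz": 0, "rx": 0, "ry": -1, "rz": 0}, {"tx": 0, "ty": 0, "tz": 0, "rx": 0, "ry": -1, "rz": 0}, {"tx": 0, "ty": 0, "tz": 0, "rx": 0, "ry": -1, "rz": 0}, {"tx": 0, "ty": 0, "tz": 0, "rx": 0, "ry": -1, "rz": 0}, {"tx": 0, "ty": 0, "tz": 0, "rx": 0, "ry": 0, "rz": 0}])

```text
clock: 18.92
tool_pos: [0.4586, -0.1846, 0.2872]
orientation: [-0.124, 2.653, 0.035]
force: [-0.1, 0.1, 0.4]
gripper_width: 0.0505
grasp_force: 0.0
```

```bash
cat > arc.py <<'E'
from h import *
bx=np.array([.9955,.095,0]);bx/=np.linalg.norm(bx);ez=np.array([0,0,1.])
hinge=np.array([.6114,-.1707,.172])
E
python3 - <<'E'
from arc import *
s=state();R=Ro.from_rotvec(s["orientation"]);M=R.as_matrix();print(s["tool_pos"],s["clock"],s["q"]);print(np.round(M,3))
H=np.array([.614,-.171,.303]);go(H+.019*M[:,2])
P=[hinge+.13*(-np.cos(t)*bx+np.sin(t)*ez) for t in np.linspace(1.6,0.2,15)]
print(np.round(R.inv().apply(np.diff(P,axis=0))/.075,3))
E
```

```text
[ 0.45861361 -0.18460018  0.2872235 ] 18.925 [-0.81025072 -0.48519078  2.11571775  0.40289423  1.22500655 -2.55774086]
[[-0.88  -0.094  0.465]
 [-0.082  0.996  0.047]
 [-0.467  0.003 -0.884]]
turn [0. 0. 0.] shift after turn [-1.937 -0.014  1.039] shift before [-1.937 -0.014  1.039]
[[ 0.155 -0.    -0.078]
 [ 0.162 -0.    -0.062]
 [ 0.167 -0.    -0.045]
 [ 0.171 -0.    -0.029]
 [ 0.173 -0.    -0.011]
 [ 0.173 -0.     0.006]
 [ 0.172 -0.     0.023]
 [ 0.169 -0.     0.04 ]
 [ 0.164 -0.     0.057]
 [ 0.157 -0.     0.073]
 [ 0.149 -0.001  0.088]
 [ 0.14  -0.001  0.103]
 [ 0.129 -0.001  0.116]
 [ 0.116 -0.001  0.128]]
```

>>> send_rows(motion=[{"tx": -0.4, "ty": 0, "tz": 0.215, "rx": 0, "ry": 0, "rz": 0}, {"tx": -0.5, "ty": 0, "tz": 0.268, "rx": 0, "ry": 0, "rz": 0}, {"tx": -0.5, "ty": -0.014, "tz": 0.268, "rx": 0, "ry": 0, "rz": 0}, {"tx": -0.35, "ty": 0, "tz": 0.188, "rx": 0, "ry": 0, "rz": 0}, {"tx": -0.187, "ty": 0, "tz": 0.1, "rx": 0, "ry": 0, "rz": 0}, {"tx": 0, "ty": 0, "tz": 0, "rx": 0, "ry": 0, "rz": 0}, {"tx": 0, "ty": 0, "tz": 0, "rx": 0, "ry": 0, "rz": 0}])

```text
clock: 19.8
tool_pos: [0.6231, -0.1703, 0.2884]
orientation: [-0.127, 2.651, 0.032]
force: [-0.4, -0.0, 0.3]
gripper_width: 0.0507
grasp_force: 0.0
```

Positioned without contact, so I'll pinch the handle.

>>> send_rows(motion=[{"tx": 0, "ty": 0, "tz": 0, "rx": 0, "ry": 0, "rz": 0}, {"tx": 0, "ty": 0, "tz": 0, "rx": 0, "ry": 0, "rz": 0}, {"tx": 0, "ty": 0, "tz": 0, "rx": 0, "ry": 0, "rz": 0}, {"tx": 0, "ty": 0, "tz": 0, "rx": 0, "ry": 0, "rz": 0}], claw=1, squeeze=25)

```text
clock: 20.3
tool_pos: [0.6235, -0.1694, 0.2891]
orientation: [-0.127, 2.65, 0.034]
force: [-3.1, 4.2, 3.8]
gripper_width: 0.0238
grasp_force: 25.0
```

>>> send_rows(motion=[{"tx": 0.155, "ty": 0, "tz": -0.078, "rx": 0, "ry": 0, "rz": 0}, {"tx": 0.162, "ty": 0, "tz": -0.062, "rx": 0, "ry": 0, "rz": 0}, {"tx": 0.167, "ty": 0, "tz": -0.045, "rx": 0, "ry": 0, "rz": 0}, {"tx": 0.171, "ty": 0, "tz": -0.029, "rx": 0, "ry": 0, "rz": 0}, {"tx": 0, "ty": 0, "tz": 0, "rx": 0, "ry": 0, "rz": 0}])

```text
clock: 20.92
tool_pos: [0.5731, -0.1741, 0.2806]
orientation: [-0.127, 2.649, 0.034]
force: [-2.1, 6.0, 3.7]
gripper_width: 0.0237
grasp_force: 25.0
```

Run:
```python
from arc import *
s=state();M=Ro.from_rotvec(s["orientation"]).as_matrix();g=s["tool_pos"]-.019*M[:,2]-hinge
print(np.linalg.norm(g),np.arctan2(g[2],-g@bx),np.cross(ez,bx)@g,s["force"],s["q"])
```

```text
0.13403983533588243 1.2092332297265167 0.00017493802710048751 [-2.06278083  6.02283497  3.65664611] [-0.6055665  -0.21329644  1.92805799  0.35517424  1.06832761 -2.38799412]
```

>>> send_rows(motion=[{"tx": 0.173, "ty": 0.01, "tz": -0.011, "rx": 0, "ry": 0, "rz": 0}, {"tx": 0.173, "ty": 0, "tz": 0.006, "rx": 0, "ry": 0, "rz": 0}, {"tx": 0.172, "ty": 0, "tz": 0.023, "rx": 0, "ry": 0, "rz": 0}, {"tx": 0.169, "ty": 0, "tz": 0.04, "rx": 0, "ry": 0, "rz": 0}, {"tx": 0.164, "ty": 0, "tz": 0.057, "rx": 0, "ry": 0, "rz": 0}, {"tx": 0, "ty": 0, "tz": 0, "rx": 0, "ry": 0, "rz": 0}])

```text
clock: 21.68
tool_pos: [0.521, -0.179, 0.2439]
orientation: [-0.128, 2.649, 0.032]
force: [-9.7, 5.4, 8.5]
gripper_width: 0.0237
grasp_force: 25.0
```

Run:
```python
from arc import *
s=state();M=Ro.from_rotvec(s["orientation"]).as_matrix();g=s["tool_pos"]-.019*M[:,2]-hinge
print(np.linalg.norm(g),np.arctan2(g[2],-g@bx),np.cross(ez,bx)@g,s["force"],s["q"])
```

```text
0.13346200653683613 0.7264119311909082 0.00033785406655518124 [-9.68434072  5.43996101  8.45894756] [-0.68795326 -0.30971579  2.07433506  0.3931299   1.05067698 -2.49595102]
```

>>> send_rows(motion=[{"tx": 0.167, "ty": 0.01, "tz": 0.05, "rx": 0, "ry": 0, "rz": 0}, {"tx": 0.149, "ty": 0, "tz": 0.088, "rx": 0, "ry": 0, "rz": 0}, {"tx": 0.14, "ty": 0, "tz": 0.103, "rx": 0, "ry": 0, "rz": 0}, {"tx": 0.129, "ty": 0, "tz": 0.116, "rx": 0, "ry": 0, "rz": 0}, {"tx": 0, "ty": 0, "tz": 0, "rx": 0, "ry": 0, "rz": 0}])

```text
clock: 22.3
tool_pos: [0.4945, -0.1813, 0.1978]
orientation: [-0.126, 2.651, 0.031]
force: [0.3, -0.2, -2.4]
gripper_width: 0.0238
grasp_force: 25.0
```

Run:
```python
from arc import *
s=state();R=Ro.from_rotvec(s["orientation"]);M=R.as_matrix();g=s["tool_pos"]-.019*M[:,2]-hinge
r=np.linalg.norm(g);t=np.arctan2(g[2],-g@bx)
print(r,t,np.cross(ez,bx)@g,s["force"],s["q"])
P=[r*(-np.cos(a)*bx+np.sin(a)*ez) for a in np.r_[t:0:5j,-.03]]
print(np.round(R.inv().apply(np.diff(P,axis=0))/.075,3))
```

```text
0.1332542391298382 0.32512413040288735 0.0005129033229777881 [ 0.25204527 -0.21138385 -2.38705715] [-0.73522402 -0.32779648  2.17599341  0.42606219  0.99268599 -2.58210642]
[[0.101 0.    0.103]
 [0.092 0.    0.111]
 [0.083 0.    0.118]
 [0.073 0.    0.125]
 [0.024 0.    0.047]]
```

>>> send_rows(motion=[{"tx": 0, "ty": 0, "tz": 0, "rx": 0, "ry": 0, "rz": 0}, {"tx": 0, "ty": 0, "tz": 0, "rx": 0, "ry": 0, "rz": 0}, {"tx": 0, "ty": 0, "tz": 0, "rx": 0, "ry": 0, "rz": 0}, {"tx": 0, "ty": 0, "tz": -0.3, "rx": 0, "ry": 0, "rz": 0}, {"tx": 0, "ty": 0, "tz": -0.4, "rx": 0, "ry": 0.5, "rz": 0}, {"tx": 0, "ty": 0, "tz": -0.2, "rx": 0, "ry": 1, "rz": 0}, {"tx": 0, "ty": 0, "tz": 0, "rx": 0, "ry": 1, "rz": 0}, {"tx": 0, "ty": 0, "tz": 0, "rx": 0, "ry": 1, "rz": 0}], claw=0.42)

```text
clock: 23.3
tool_pos: [0.464, -0.1844, 0.2587]
orientation: [-0.138, 2.895, 0.015]
force: [-0.1, 0.8, 0.0]
gripper_width: 0.0505
grasp_force: 0.0
```

>>> send_rows(motion=[{"tx": 0, "ty": 0, "tz": 0, "rx": 0, "ry": 1, "rz": 0}, {"tx": 0, "ty": 0, "tz": 0, "rx": 0, "ry": 1, "rz": 0}, {"tx": 0, "ty": 0, "tz": 0, "rx": 0, "ry": 1, "rz": 0}, {"tx": 0, "ty": 0, "tz": 0, "rx": 0, "ry": 0.5, "rz": 0}, {"tx": 0, "ty": 0, "tz": 0, "rx": 0, "ry": 0, "rz": 0}], claw=1)

```text
clock: 23.92
tool_pos: [0.4641, -0.1839, 0.2576]
orientation: [0.152, -3.138, -0.001]
force: [-0.2, -0.8, -0.3]
gripper_width: 0.0085
grasp_force: 0.0
```

Run:
```python
from arc import *
s=state();print(s["tool_pos"],s["q"],s["gripper_width"],s["clock"]);print(Ro.from_rotvec(s["orientation"]).as_matrix()[:,2])
go((.481,-.183,.235))
```

```text
[ 0.46412834 -0.18391266  0.2576292 ] [-5.35562233e-01 -1.06569244e-01  1.80198988e+00  2.78156350e-04
  1.44664136e+00 -2.20288734e+00] 0.008522719241108787 23.925
[-2.62768315e-04  4.76884985e-04 -9.99999852e-01]
turn [0. 0. 0.] shift after turn [-0.225 -0.01   0.302] shift before [-0.225 -0.01   0.302]
```

>>> send_rows(motion=[{"tx": -0.225, "ty": -0.01, "tz": 0, "rx": 0, "ry": 0, "rz": 0}, {"tx": 0, "ty": 0, "tz": 0.2, "rx": 0, "ry": 0, "rz": 0}, {"tx": 0, "ty": 0, "tz": 0.2, "rx": 0, "ry": 0, "rz": 0}, {"tx": 0, "ty": 0, "tz": 0.2, "rx": 0, "ry": 0, "rz": 0}, {"tx": 0, "ty": 0, "tz": 0.1, "rx": 0, "ry": 0, "rz": 0}, {"tx": 0, "ty": 0, "tz": 0.1, "rx": 0, "ry": 0, "rz": 0}, {"tx": 0, "ty": 0, "tz": 0, "rx": 0, "ry": 0, "rz": 0}])

```text
clock: 24.8
tool_pos: [0.4806, -0.1831, 0.1973]
orientation: [0.15, -3.138, -0.001]
force: [0.5, 0.8, -0.2]
gripper_width: 0.0002
grasp_force: 0.0
```

>>> send_rows(motion=[{"tx": 0, "ty": 0, "tz": 0.06, "rx": 0, "ry": 0, "rz": 0}, {"tx": 0, "ty": 0, "tz": 0.06, "rx": 0, "ry": 0, "rz": 0}, {"tx": 0, "ty": 0, "tz": 0.06, "rx": 0, "ry": 0, "rz": 0}])

```text
clock: 25.18
tool_pos: [0.4804, -0.1835, 0.1848]
orientation: [0.15, -3.137, 0.001]
force: [-4.3, -1.1, 6.3]
gripper_width: 0.0
grasp_force: 3.1
```

Contact. Pressing on in small steps.

>>> send_rows(motion=[{"tx": 0, "ty": 0, "tz": 0.04, "rx": 0, "ry": 0, "rz": 0}, {"tx": 0, "ty": 0, "tz": 0.03, "rx": 0, "ry": 0, "rz": 0}, {"tx": 0, "ty": 0, "tz": 0, "rx": 0, "ry": 0, "rz": 0}])

```text
clock: 25.55
tool_pos: [0.4802, -0.1835, 0.1803]
orientation: [0.15, -3.137, 0.001]
force: [-7.0, 1.2, 9.4]
gripper_width: 0.0003
grasp_force: 5.0
```

>>> send_rows(motion=[{"tx": 0, "ty": 0, "tz": 0.03, "rx": 0, "ry": 0, "rz": 0}, {"tx": 0, "ty": 0, "tz": 0.03, "rx": 0, "ry": 0, "rz": 0}, {"tx": 0, "ty": 0, "tz": 0, "rx": 0, "ry": 0, "rz": 0}])

```text
clock: 25.92
tool_pos: [0.4804, -0.1836, 0.1799]
orientation: [0.151, -3.137, 0.002]
force: [-17.7, 6.3, 33.8]
gripper_width: 0.0002
grasp_force: 17.2
```

>>> send_rows(motion=[{"tx": 0, "ty": 0, "tz": -0.06, "rx": 0, "ry": 0, "rz": 0}, {"tx": 0, "ty": 0, "tz": -0.2, "rx": 0, "ry": 0, "rz": 0}, {"tx": 0, "ty": 0, "tz": -0.5, "rx": 0, "ry": 0, "rz": 0}, {"tx": 0, "ty": 0, "tz": -0.4, "rx": 0, "ry": -1, "rz": 0}, {"tx": 0, "ty": -0.4, "tz": 0, "rx": 0, "ry": -1, "rz": 0}, {"tx": 0, "ty": -0.5, "tz": 0, "rx": 0, "ry": -1, "rz": 0}, {"tx": 0, "ty": 0, "tz": 0, "rx": 0, "ry": 0, "rz": 0}, {"tx": 0, "ty": 0, "tz": 0, "rx": 0, "ry": 0, "rz": 0}], claw=0.42)

```text
clock: 26.92
tool_pos: [0.487, -0.2501, 0.2616]
orientation: [-0.139, 2.93, 0.016]
force: [0.2, 0.8, -0.1]
gripper_width: 0.0504
grasp_force: 0.0
```

Run:
```python
from arc import *
s=state();M=Ro.from_rotvec(s["orientation"]).as_matrix();print(s["tool_pos"],s["clock"],s["gripper_width"],s["q"]);print(M[:,2])
T=np.array([.5316,-.2596,.1297]);go(T);go(T-.07*M[:,2])
a=eyes.snapshot("scene");w=eyes.snapshot("wrist");cv2.imwrite("pics/w6.png",w)
c1=cv2.resize(a[165:305,365:465],None,fx=4,fy=4,interpolation=cv2.INTER_CUBIC)
o=np.zeros((560,800,3),np.uint8);o[:,:400]=c1;o[:400,400:]=w[:,100:500];cv2.imwrite("pics/c6.png",o)
```

```text
[ 0.48702109 -0.2501385   0.26163422] 26.925 0.05040534655612234 [-0.71461766 -0.13008428  1.82977264  0.15695149  1.30065535 -2.4117088 ]
[ 0.20620533  0.02052953 -0.97829336]
turn [0. 0. 0.] shift after turn [-0.203 -0.184  1.841] shift before [-0.203 -0.184  1.841]
turn [0. 0. 0.] shift after turn [-0.203 -0.184  0.908] shift before [-0.203 -0.184  0.908]
```

View pics/c6.png

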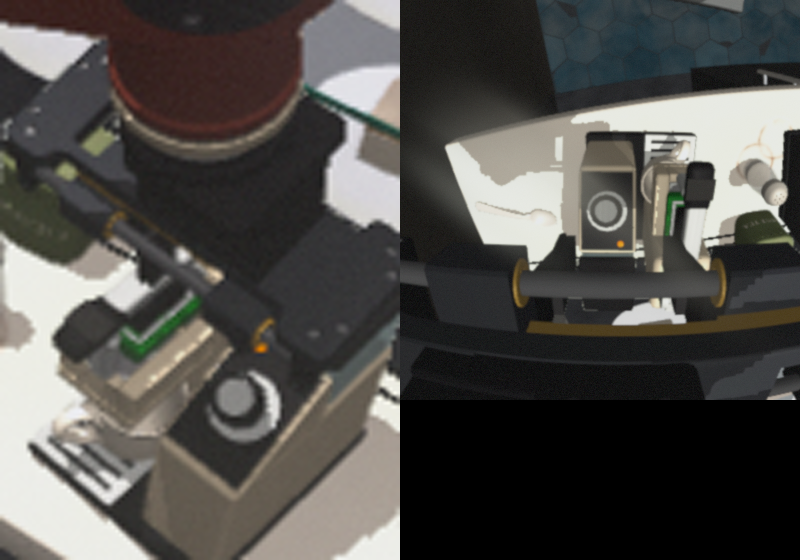

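The picture shows the clamp level over the pressed-home capsule. In the wrist view the knob cap is at wrist px (305,210), with nothing around it in the way.

Run:
```python
from arc import *
s=state();w=cv2.imread("pics/w6.png")
g=cv2.cvtColor(w[180:240,275:335],cv2.COLOR_BGR2GRAY);c,_=cv2.findContours((g>110).astype(np.uint8),cv2.RETR_EXTERNAL,cv2.CHAIN_APPROX_NONE)
for k in c:
    if cv2.contourArea(k)>80:
        (x,y),r=cv2.minEnclosingCircle(k);print(x+275,y+180,r,cv2.contourArea(k))
a=ray("scene",(365+236/4,165+397/4)); b=ray("top",(382+(740-544)/3.2,120+208/3.2))
o=ray("wrist",(305,210),s);print(tri(o,a),tri(o,b),plane("wrist",(305,210),.151,s))
```

```text
306.56112480163574 211.00611305236816 20.658859252929688 1258.0
278.0 209.5 29.65224838256836 341.5
(array([ 0.52716397, -0.25954463,  0.14919747]), [np.float64(0.0008790610184327772), np.float64(0.0008790610184329138)]) (array([ 0.52413899, -0.26016988,  0.15417651]), [np.float64(0.0010165633883314474), np.float64(0.0010165633883316072)]) [ 0.52509932 -0.25949301  0.151     ]
```

>>> send_rows(motion=[{"tx": -0.1, "ty": -0.09, "tz": 0.3, "rx": 0, "ry": 0, "rz": 0}, {"tx": -0.103, "ty": -0.094, "tz": 0.5, "rx": 0, "ry": 0, "rz": 0}, {"tx": 0, "ty": 0, "tz": 0.4, "rx": 0, "ry": 0, "rz": 0}, {"tx": 0, "ty": 0, "tz": 0.3, "rx": 0, "ry": 0, "rz": 0}, {"tx": 0, "ty": 0, "tz": 0.2, "rx": 0, "ry": 0, "rz": 0}, {"tx": 0, "ty": 0, "tz": 0, "rx": 0, "ry": 0, "rz": 0}, {"tx": 0, "ty": 0, "tz": 0, "rx": 0, "ry": 0, "rz": 0}])

```text
clock: 27.9
tool_pos: [0.5303, -0.2604, 0.1413]
orientation: [-0.141, 2.928, 0.013]
force: [0.4, -0.4, 0.4]
gripper_width: 0.0504
grasp_force: 0.0
```

>>> send_rows(motion=[{"tx": 0, "ty": 0, "tz": 0.08, "rx": 0, "ry": 0, "rz": 0}, {"tx": 0, "ty": 0, "tz": 0.07, "rx": 0, "ry": 0, "rz": 0}, {"tx": 0, "ty": 0, "tz": 0, "rx": 0, "ry": 0, "rz": 0}])

```text
clock: 28.28
tool_pos: [0.5317, -0.2598, 0.1286]
orientation: [-0.14, 2.93, 0.016]
force: [0.5, -0.4, -0.3]
gripper_width: 0.0501
grasp_force: 0.0
```

>>> send_rows(motion=[{"tx": 0, "ty": 0, "tz": 0, "rx": 0, "ry": 0, "rz": 0}, {"tx": 0, "ty": 0, "tz": 0, "rx": 0, "ry": 0, "rz": 0}, {"tx": 0, "ty": 0, "tz": 0, "rx": 0, "ry": 0, "rz": 0}], claw=1, squeeze=30)

```text
clock: 28.65
tool_pos: [0.5319, -0.2582, 0.1292]
orientation: [-0.14, 2.929, 0.02]
force: [-2.0, 5.6, 2.7]
gripper_width: 0.0307
grasp_force: 30.0
```

Run:
```python
from arc import *
s=state();R=Ro.from_rotvec(s["orientation"]);p=-.5*bx+.866*ez
print(s["tool_pos"],s["force"],s["gripper_width"],R.inv().apply(p*.014)/.075)
```

```text
[ 0.53188117 -0.25824859  0.12918936] [-2.01959004  5.62174049  2.73661716] 0.030661226245255798 [ 0.0577391   0.00068498 -0.17750673]
```

>>> send_rows(motion=[{"tx": 0.0155, "ty": 0, "tz": -0.0475, "rx": 0, "ry": 0, "rz": 0}, {"tx": 0.0155, "ty": 0, "tz": -0.0475, "rx": 0, "ry": 0, "rz": 0}, {"tx": 0.0155, "ty": 0, "tz": -0.0475, "rx": 0, "ry": 0, "rz": 0}, {"tx": 0.0155, "ty": 0, "tz": -0.0475, "rx": 0, "ry": 0, "rz": 0}, {"tx": 0, "ty": 0, "tz": 0, "rx": 0, "ry": 0, "rz": 0}])

```text
clock: 29.28
tool_pos: [0.5248, -0.2589, 0.1415]
orientation: [-0.14, 2.929, 0.019]
force: [2.9, 4.0, -3.8]
gripper_width: 0.0304
grasp_force: 30.0
```

Run:
```python
from arc import *
s=state();p=-.5*bx+.866*ez
print((s["tool_pos"]-[.53188,-.25825,.12919])@p,s["force"],s["gripper_width"])
w=eyes.snapshot("wrist");a=eyes.snapshot("scene")
o=np.zeros((560,800,3),np.uint8);o[:,:400]=cv2.resize(a[165:305,365:465],None,fx=4,fy=4,interpolation=cv2.INTER_CUBIC);o[:400,400:]=cv2.resize(w[170:370,220:420],None,fx=2,fy=2);cv2.imwrite("pics/c7.png",o)
```

```text
0.01419901110902455 [ 2.86255247  4.04659411 -3.77454198] 0.030386489031537484
```

View pics/c7.png

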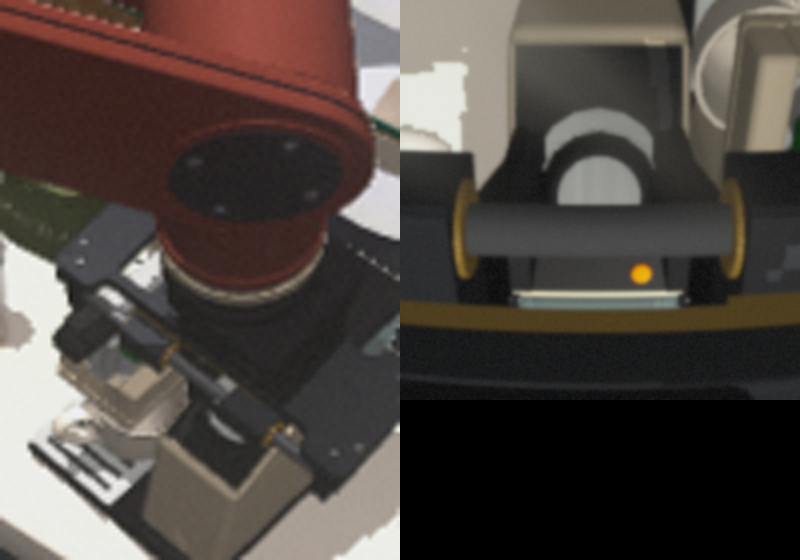

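The picture shows the knob head held between the fingers, raised off its ring, with the lamp lit brighter at (641,273). I'll pull a touch more to confirm the end stop, and compare the lamp's colour.

>>> send_rows(motion=[{"tx": 0.006, "ty": 0, "tz": -0.019, "rx": 0, "ry": 0, "rz": 0}, {"tx": 0.003, "ty": 0, "tz": -0.009, "rx": 0, "ry": 0, "rz": 0}, {"tx": 0, "ty": 0, "tz": 0, "rx": 0, "ry": 0, "rz": 0}])

```text
clock: 29.75
tool_pos: [0.5246, -0.2589, 0.1416]
orientation: [-0.139, 2.927, 0.02]
force: [17.5, 2.2, -17.7]
gripper_width: 0.0303
grasp_force: 30.0
```

Run:
```python
from arc import *
s=state();p=-.5*bx+.866*ez
print((s["tool_pos"]-[.53188,-.25825,.12919])@p,s["force"]@p,s["force"])
w=eyes.snapshot("wrist");old=cv2.imread("pics/w6.png")
for im in(w,old):
    for c in blobs(im,(8,150,120),(28,255,255),(200,150,440,330),5)[:4]:
        m=np.zeros(im.shape[:2],np.uint8);cv2.drawContours(m,[c],-1,255,-1);print(cv2.boundingRect(c),np.round(cv2.mean(im,m)[:3]))
    print()
```

```text
0.01441866809366172 -24.140677978948677 [ 17.46869586   2.20327075 -17.71498653]
(335, 302, 11, 10) [ 22. 144. 205.]
(248, 292, 4, 16) [ 51. 109. 137.]
(386, 297, 5, 11) [ 49. 104. 131.]
(248, 280, 2, 11) [ 52. 106. 132.]

(317, 241, 7, 6) [ 43. 131. 193.]
(214, 290, 6, 16) [ 51. 109. 137.]
(419, 296, 5, 9) [ 52. 105. 131.]
(214, 280, 2, 6) [ 50. 104. 130.]
```

Firm end stop at 14.4 mm with 24 N and no slip, so the knob is out. Easing off and brewing for about 3 s.

>>> send_rows(motion=[{"tx": -0.009, "ty": 0, "tz": 0.028, "rx": 0, "ry": 0, "rz": 0}, {"tx": 0, "ty": 0, "tz": 0, "rx": 0, "ry": 0, "rz": 0}, {"tx": 0, "ty": 0, "tz": 0, "rx": 0, "ry": 0, "rz": 0}, {"tx": 0, "ty": 0, "tz": 0, "rx": 0, "ry": 0, "rz": 0}, {"tx": 0, "ty": 0, "tz": 0, "rx": 0, "ry": 0, "rz": 0}, {"tx": 0, "ty": 0, "tz": 0, "rx": 0, "ry": 0, "rz": 0}, {"tx": 0, "ty": 0, "tz": 0, "rx": 0, "ry": 0, "rz": 0}, {"tx": 0, "ty": 0, "tz": 0, "rx": 0, "ry": 0, "rz": 0}, {"tx": 0, "ty": 0, "tz": 0, "rx": 0, "ry": 0, "rz": 0}, {"tx": 0, "ty": 0, "tz": 0, "rx": 0, "ry": 0, "rz": 0}])

```text
clock: 31.05
tool_pos: [0.5248, -0.2589, 0.1414]
orientation: [-0.14, 2.929, 0.019]
force: [4.1, 4.5, -2.3]
gripper_width: 0.0301
grasp_force: 30.0
```

>>> send_rows(motion=[{"tx": 0, "ty": 0, "tz": 0, "rx": 0, "ry": 0, "rz": 0}, {"tx": 0, "ty": 0, "tz": 0, "rx": 0, "ry": 0, "rz": 0}, {"tx": 0, "ty": 0, "tz": 0, "rx": 0, "ry": 0, "rz": 0}, {"tx": 0, "ty": 0, "tz": 0, "rx": 0, "ry": 0, "rz": 0}, {"tx": 0, "ty": 0, "tz": 0, "rx": 0, "ry": 0, "rz": 0}, {"tx": 0, "ty": 0, "tz": 0, "rx": 0, "ry": 0, "rz": 0}, {"tx": 0, "ty": 0, "tz": 0, "rx": 0, "ry": 0, "rz": 0}, {"tx": 0, "ty": 0, "tz": 0, "rx": 0, "ry": 0, "rz": 0}, {"tx": 0, "ty": 0, "tz": 0, "rx": 0, "ry": 0, "rz": 0}, {"tx": 0, "ty": 0, "tz": 0, "rx": 0, "ry": 0, "rz": 0}])

```text
clock: 32.3
tool_pos: [0.5248, -0.2589, 0.1415]
orientation: [-0.14, 2.929, 0.019]
force: [3.8, 3.5, -3.3]
gripper_width: 0.0305
grasp_force: 30.0
```

>>> send_rows(motion=[{"tx": 0, "ty": 0, "tz": 0, "rx": 0, "ry": 0, "rz": 0}, {"tx": 0, "ty": 0, "tz": 0, "rx": 0, "ry": 0, "rz": 0}, {"tx": 0, "ty": 0, "tz": 0, "rx": 0, "ry": 0, "rz": 0}, {"tx": 0, "ty": 0, "tz": 0, "rx": 0, "ry": 0, "rz": 0}, {"tx": -0.0155, "ty": 0, "tz": 0.0475, "rx": 0, "ry": 0, "rz": 0}, {"tx": -0.0155, "ty": 0, "tz": 0.0475, "rx": 0, "ry": 0, "rz": 0}, {"tx": -0.0155, "ty": 0, "tz": 0.0475, "rx": 0, "ry": 0, "rz": 0}, {"tx": -0.0155, "ty": 0, "tz": 0.0475, "rx": 0, "ry": 0, "rz": 0}, {"tx": 0, "ty": 0, "tz": 0, "rx": 0, "ry": 0, "rz": 0}])

```text
clock: 33.42
tool_pos: [0.5319, -0.2583, 0.1292]
orientation: [-0.141, 2.93, 0.019]
force: [-3.3, 6.5, 2.4]
gripper_width: 0.0308
grasp_force: 30.0
```

Run:
```python
from arc import *
s=state();p=-.5*bx+.866*ez
print((s["tool_pos"]-[.53188,-.25825,.12919])@p,s["force"]@p,s["force"],s["clock"])
```

```text
1.0157343163224226e-05 3.3974634508536825 [-3.30816464  6.45533523  2.3758467 ] 33.425
```

Back to the start travel. Pressing 2 mm further to make sure it's fully in, then easing off, releasing and withdrawing.

>>> send_rows(motion=[{"tx": -0.009, "ty": 0, "tz": 0.028, "rx": 0, "ry": 0, "rz": 0}, {"tx": 0, "ty": 0, "tz": 0, "rx": 0, "ry": 0, "rz": 0}])

```text
clock: 33.67
tool_pos: [0.532, -0.2583, 0.129]
orientation: [-0.142, 2.931, 0.02]
force: [-14.1, 9.0, 18.4]
gripper_width: 0.0304
grasp_force: 30.0
```

>>> send_rows(motion=[{"tx": 0.007, "ty": 0, "tz": -0.022, "rx": 0, "ry": 0, "rz": 0}, {"tx": 0, "ty": 0, "tz": 0, "rx": 0, "ry": 0, "rz": 0}])

```text
clock: 33.92
tool_pos: [0.5319, -0.2583, 0.1291]
orientation: [-0.141, 2.93, 0.019]
force: [-4.2, 7.2, 5.9]
gripper_width: 0.0303
grasp_force: 30.0
```

>>> send_rows(motion=[{"tx": 0, "ty": 0, "tz": 0, "rx": 0, "ry": 0, "rz": 0}, {"tx": 0, "ty": 0, "tz": 0, "rx": 0, "ry": 0, "rz": 0}, {"tx": 0, "ty": 0, "tz": 0, "rx": 0, "ry": 0, "rz": 0}, {"tx": 0, "ty": 0, "tz": -0.15, "rx": 0, "ry": 0, "rz": 0}, {"tx": 0, "ty": 0, "tz": -0.4, "rx": 0, "ry": 0, "rz": 0}, {"tx": 0, "ty": 0, "tz": -0.6, "rx": 0, "ry": 0, "rz": 0}, {"tx": 0.4, "ty": 0, "tz": -0.4, "rx": 0, "ry": 0, "rz": 0}, {"tx": 0.5, "ty": 0, "tz": -0.2, "rx": 0, "ry": 0, "rz": 0}, {"tx": 0, "ty": 0, "tz": 0, "rx": 0, "ry": 0, "rz": 0}, {"tx": 0, "ty": 0, "tz": 0, "rx": 0, "ry": 0, "rz": 0}], claw=0.4)

```text
clock: 35.17
tool_pos: [0.4396, -0.2692, 0.2438]
orientation: [-0.139, 2.928, 0.013]
force: [0.5, 0.2, -1.0]
gripper_width: 0.0522
grasp_force: 0.0
```

Run:
```python
from arc import *
s=state();print(s["tool_pos"],s["clock"],s["gripper_width"])
w=eyes.snapshot("wrist");b=eyes.snapshot("top");a=eyes.snapshot("scene")
for n,im,roi in(("wrist",w,(200,50,480,250)),("scene",a,(440//1-20,215,460,275))):
    for c in blobs(im,(8,150,120),(28,255,255),roi,4)[:3]: print(n,"lamp",cv2.boundingRect(c),[int(v) for v in im[cv2.boundingRect(c)[1]+2,cv2.boundingRect(c)[0]+2]])
# knob cap in scene: compare with start
x=cv2.imread("pics/scene0.png")
for im in(x,a):
    g=cv2.cvtColor(im[250:280,410:440],cv2.COLOR_BGR2GRAY);m=(g>110).astype(np.uint8)
    c,_=cv2.findContours(m,cv2.RETR_EXTERNAL,cv2.CHAIN_APPROX_NONE);print([(cv2.boundingRect(k),cv2.contourArea(k)) for k in c if cv2.contourArea(k)>15])
print("diff knob area",np.abs(x[250:280,410:440].astype(int)-a[250:280,410:440]).mean(), "serving cup",np.abs(x[262:285,372:400].astype(int)-a[262:285,372:400]).mean())
```

```text
[ 0.43963138 -0.2692387   0.24376746] 35.175 0.05224982748635862
[((21, 18, 9, 12), 16.5), ((9, 9, 10, 10), 65.5), ((7, 8, 18, 17), 60.5), ((0, 0, 14, 18), 15.5)]
[]
diff knob area 48.86925925925926 serving cup 4.345238095238095
```

>>> send_rows(motion=[{"tx": 0.1, "ty": 0, "tz": -0.5, "rx": 0, "ry": 0, "rz": 0}, {"tx": 0, "ty": 0.5, "tz": -0.3, "rx": 0, "ry": 0, "rz": 0}, {"tx": 0, "ty": 0.6, "tz": -0.1, "rx": 0, "ry": 0, "rz": 0}, {"tx": 0, "ty": 0.6, "tz": -0.1, "rx": 0, "ry": 0, "rz": 0}, {"tx": 0, "ty": 0.6, "tz": 0, "rx": 0, "ry": 0, "rz": 0}, {"tx": 0, "ty": 0.6, "tz": 0, "rx": 0, "ry": 0, "rz": 0}, {"tx": 0, "ty": 0.5, "tz": 0, "rx": 0, "ry": 0, "rz": 0}, {"tx": 0, "ty": 0.3, "tz": 0, "rx": 0, "ry": 0, "rz": 0}, {"tx": 0, "ty": 0, "tz": 0, "rx": 0, "ry": 0, "rz": 0}])

```text
clock: 36.45
tool_pos: [0.3901, 0.0067, 0.3149]
orientation: [-0.146, 2.929, 0.016]
force: [-0.3, -0.8, -0.7]
gripper_width: 0.052
grasp_force: 0.0
```

Run:
```python
from arc import *
s=state();print(s["tool_pos"],s["clock"],np.abs(s["qd"]).max())
b=eyes.snapshot("top");a=eyes.snapshot("scene");cv2.imwrite("pics/fs.png",a);cv2.imwrite("pics/ft.png",b)
x=cv2.imread("pics/scene0.png")
for im in(x,a):
    g=cv2.cvtColor(im[250:280,410:440],cv2.COLOR_BGR2GRAY);m=(g>110).astype(np.uint8)
    c,_=cv2.findContours(m,cv2.RETR_EXTERNAL,cv2.CHAIN_APPROX_NONE);print([(cv2.boundingRect(k),cv2.contourArea(k)) for k in c if cv2.contourArea(k)>15])
d=lambda r:round(np.abs(x[r[1]:r[3],r[0]:r[2]].astype(int)-a[r[1]:r[3],r[0]:r[2]]).mean(),1)
print("knob",d((414,256,438,278)),"cup",d((372,265,395,280)),"shaker",d((350,218,370,250)),"tray red/blue",d((248,160,265,172)),d((268,178,285,192)))
# dark handle in front over cradle, where it should project when shut
for n,im in(("scene",a),("top",b)):
    E=np.array(eyes.camera_params(n)["extrinsics"]);P=eyes.camera_params(n);f=200/np.tan(np.radians(P["fovy"])/2)
    for h in (hinge-.13*bx+.008*ez,):
        q=E[:3,:3]@h+E[:3,3];u=f*q[:2]/q[2]+[P["cx"],P["cy"]];print(n,np.round(u,1),im[int(round(u[1])),int(round(u[0]))])
```

```text
[0.39009788 0.00671296 0.31487003] 36.45 0.05096917138834154
[((21, 18, 9, 12), 16.5), ((9, 9, 10, 10), 65.5), ((7, 8, 18, 17), 60.5), ((0, 0, 14, 18), 15.5)]
[((20, 18, 10, 12), 17.0), ((9, 9, 10, 10), 65.0), ((7, 8, 18, 17), 60.5), ((0, 0, 14, 18), 15.5)]
knob 1.7 cup 2.9 shaker 2.2 tray red/blue 3.1 2.5
scene [387.2 245. ] [59 62 63]
top [416.8 198.9] [44 47 48]
```

The knob looks the same as at the start, the clamp handle is dark where it should be when shut, and the cup, shaker and other capsules haven't moved. Handing in.

```bash
python3 -c "
from station import hand_in
print(hand_in())"
```

```text
the job is handed in; nothing more can be done
None
```

I handed the job in at about 36 s: the green capsule sits foil up with the clamp shut on it, the knob was out for over 3 s and is back in, and the cup, shaker, and red and blue capsules didn't move. I did not re-check the tart and coffee cup afterwards.

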